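# Clamp a glued wood joint to the first click of the torque knob

### The job

Stand the freshly glued two-tone wood block upright on the cork bed of the green glue clamp, centred between the jaws with its flat wide faces towards them. Then turn the orange clutch knob clockwise until the jaw holds the block and the knob clicks (gives way) for the first time; stop right there, for turning on overloads the joint, and let go so that the knob springs back and the block stays clamped. Leave everything else on the table undisturbed.

Things in the scene. Friction and masses are not known exactly. Their poses are not given: they have to be found in the camera images.
- glued_block: Loose workpiece: light and dark wood glued together, 36 mm thick (x), 52 mm long (y), 56 mm high (z), about 160 g, a thin brass bead on top of the light half. Origin: centre of its underside. The glue line is the plane x = 0: the 52 x 56 mm faces (x = +-18 mm) go against the jaws, either way round. It starts upright on the table.
- clamp: Green glue clamp fixed to the table, 245 x 110 mm. Origin on the table under the middle of the cork bed; x along the jaw travel, away from the robot. In its frame: cork 62 mm wide (y), top z 22 mm; fixed jaw 44 mm wide, face at x +27 mm, top z 80 mm, its foot behind 100 mm wide, z 39 mm; gear head with the sloping knob face x -175 to -80 mm, top z 105 mm without the knob.
- seat (a point): Point on top of the cork bed midway between the open jaws, where the middle of the block's underside belongs; axes as the clamp's.
- jaw: Moving steel jaw, 44 mm wide (y), top z 74 mm. Its origin coincides with the clamp's at spindle = 0; its face lies 27 mm to the -x side of its own origin. It moves along the clamp's +x by 16 mm per radian of spindle and slides the block against the fixed jaw; at the start the jaws stand 50 to 54 mm apart.
- spindle (a joint): Angle (rad) of the screw under the knob (aluminium collar, red mark); clockwise seen from above the knob is positive and closes the jaw, 16 mm/rad. Starts at 0 to 0.25. Turns with the knob against 0.22 N m and stays where it is left. The block is clamped at about 1.13. A small red pin in the collar's rim comes out 3 mm as the clutch slips.
- knob (a joint): Slip (rad) of the clutch knob on the spindle, clockwise positive; 0 while they turn together. Above 0.36 N m the clutch gives way: the knob slips, the spindle stands still, and the moment falls to 0.12 N m at a slip of 0.42. Slip over 0.1 is the click; over 0.42 is turned too far (hard stop 0.5). Let go, the knob springs back to 0 and the spindle stays.
- knob_grip (a point): Point on the knob's axis inside its orange bar, 11 mm below the bar's top and 19 mm above its foot; fingertips may reach 15 mm below it. z: the axis outwards, leaning 0.61 rad from vertical to the clamp's -x; fingers come in along -z. x: along the bar (54 mm), y: across it (12 mm), the way to pinch. Tightening turns about -z, some 1.1 to 1.35 rad in all, possible in one grasp.
- sample_vial_4: Bystander, loose, not to be moved: clear vial with black cap, 47 x 124 mm; origin at the centre of its underside.
- pill_pot_3: Bystander, loose, not to be moved: small white pot, 38 x 58 mm; origin at the centre of its underside.
- amber_bottle_1: Bystander, loose, not to be moved: brown bottle, 70 x 142 mm; origin at the centre of its underside.
- cap_white: Bystander, loose, not to be moved: white screw cap, 30 x 13 mm; origin at the centre of its underside.
- folding_loupe: Bystander, loose, not to be moved: red folding loupe, 36 x 52 x 14 mm; origin at the centre of its underside.
There are look-alikes about, which are no part of the job. What is shaped like the glued_block but red or turquoise is not meant.

How it is judged:
By the outcome, as a careful person would: the job done as asked, in the order asked, and still so for the second after the job is handed in, with the robot touching nothing.
It also fails if it takes over 61 s, if anything falls off the work surface, if the arm or the gripper's body presses on something with over 40 N, if the wrist force passes 120 N, or if a joint passes its speed limit or range.

### The arm

A 7-joint arm with a two-finger parallel gripper is mounted at the origin on the work surface; the furniture and walls round the work are solid. World frame = base frame: x ahead of the robot, y to its left, z up, the work surface at z = 0. Lengths are in m, angles in rad, forces in N, time in s.
With the tool pointing down it reaches from about 0.35 to 0.9 m from the base axis. Payload 19.9 kg.
Tool frame: the origin (TCP) lies at the very end of the fingers, on their centre line; the grasp point (between the pads) lies 19 mm behind it; z points along the fingers, x is the direction in which the jaws open and shut, and the axes are right-handed (so a half turn about z gives the same grasp; the last joint's range is limited). The gripper opens to 85 mm and grips with 20 to 120 N. Pads are 22 mm wide; open, the fingers measure 114 mm over their backs; the gripper's body (76 mm by 85 mm) begins 54 mm behind the grasp point. The pads swing forward as they close: fully open they stand 13 mm farther back than shut.
Start: joints at [-1.147, 0.417, -0.01, 1.614, 0.005, 1.111, -0.053], TCP at [0.28, 0.559, 0.198] pointing down, gripper open.
Joint ranges: [-2.81, 2.81], [-0.39, 2.02], [-1.27, 1.25], [0.06, 2.57], [-1.19, 4.33], [0.19, 2], [-2.82, 2.82]. Speed limits (rad/s): [1.89, 1.89, 2.39, 2.39, 3.01, 3.01, 3.01].

### API

Orientations are given as a unit quaternion [w, x, y, z].
In Python, from bench import ctrl gives the robot as it stands.
- The arm moves only by the tool carry_out, never from a script. Its argument "steps" is text: rows parted by semicolons, each of 4 numbers parted by spaces: the shift along the tool's x, y, z scaled (see below), then the turn about the tool's z scaled (see below). A call has exactly 10 rows; each row shifts and turns the commanded pose from where the row before left it, along the tool's axes as they then stand; what a row does not reach is not made up. The controller multiplies each number of a shift by 2 cm and each number of a turn by 10 degrees. A row lasts 1/8 s, in which the tool goes at most 62.5 mm and 10.7 degrees, less where a joint would pass 70% of its speed; a pose out of reach is approached as far as the arm can. A call with a number of a shift or a turn outside -1 to 1 is refused whole. A call with a gripper value outside its range is refused whole. "gripper" is the closure, from -1 (fully open) to 1 (shut), so that 0 is half open, set as the call begins (left out, the last holds). The fingers move at their own pace and stop on an object; the grip force is fixed at half the most. Time passes only in rows, so rows that do not move let the fingers close, or fill a call up. It gives the time, the measured TCP pose, the force and the opening at its end, in the units of the state.
- ctrl.observe(): the state, without advancing time (a new reading comes with each control period).
- ctrl.snapshot(name): name is "side" or "top" or "wrist"; returns (picture, depth): 400x640x3 uint8, red, green, blue; 400x640 float32, m along the optical axis (not along the pixel's ray), 0 where there is no reading.
- ctrl.calibration(name): a dict with "K" (3x3 intrinsics, pixels), "origin" and "attitude" of the camera in the world; the wrist camera has in their place "T_tool_cam" (4x4, takes a point from camera to tool coordinates, whose origin is the TCP and whose axes are the tool frame's). Camera axes: x right, y down, z forward; pixel columns grow to the right and rows downward; lengths in m; the calibration is good to about 2 mm. A picture is of the moment at which its call begins: read the wrist's pose just before it. calibration takes no time and is no camera call.
- ctrl.job_done(): hands the job in, once; it reports no verdict.
The state is a dict: "time": time; "joint_pos": joint angles; "joint_vel": joint speeds; "tau": joint torques, N m; "ee_pos": TCP position; "ee_rot": TCP orientation; "force": force on the tool from outside, world axes, zero at the start; "moment": the same for the moment, N m; "width": opening from 0.0 (shut) to 1.0 (fully open).
Only numpy, scipy, OpenCV 4.12 (cv2) and the standard library are available. Lean on these libraries where they do the work, as an engineer would, in place of code of your own. Each camera call takes 0.05 s, during which the arm holds its last target.

## Working session

There is one attempt and no reset: what is moved stays moved. The work goes in short steps, Python scripts to look and compute and a tool call to move; the robot and the scene stay as the last step left them, time stands still between calls to the robot, and variables do not carry over. Pictures are saved under pics/ and viewed, and the job is handed in when it is done.

Besides the shell and the picture viewer there is one more tool, called after ">>>" in YAML: its name, and indented under it one key for each argument. carry_out: Moves the arm, as the interface text tells. Shifts and turns lie within -1 to 1; 1 stands for 2 cm of shift or 10 degrees of turn. Its arguments: {"type":"object","properties":{"steps":{"type":"string"},"gripper":{"type":"number"}},"required":["steps"]}

```bash
ls; mkdir -p pics
python3 - <<'E'
from bench import ctrl
import cv2,numpy as np
print(ctrl.observe())
for n in ["side","top","wrist"]:
    c=ctrl.calibration(n); print(n,c)
    p,d=ctrl.snapshot(n); np.savez(f"pics/{n}0.npz",p=p,d=d); cv2.imwrite(f"pics/{n}0.png",p[:,:,::-1])
E
```

```text
pics
{'time': 0.0, 'joint_pos': array([-1.14752073,  0.41799253, -0.01031169,  1.61418437,  0.00470449,
        1.11068744, -0.05300145]), 'joint_vel': array([ 1.59662779e-03,  5.70007450e-04, -1.23254870e-03,  1.87737010e-05,
       -1.43395076e-03, -6.35144726e-04,  7.93209597e-04]), 'tau': array([-2.11077277e-03, -8.64440846e+01,  6.76638633e-01, -4.34905815e+01,
        1.88231474e-02,  7.58325885e-03,  4.72843328e-05]), 'ee_pos': array([0.27997168, 0.55834549, 0.19704439]), 'ee_rot': array([ 3.66377329e-04,  8.50942607e-01,  5.25258307e-01, -5.05055439e-04]), 'force': array([-0.163268  , -1.0671696 , -0.89956036]), 'moment': array([ 0.00785265, -0.01703668, -0.06337899]), 'width': 1.0029449787866302}
side {'K': array([[411.22057873,   0.        , 317.2941687 ],
       [  0.        , 411.22057873, 198.40447319],
       [  0.        ,   0.        ,   1.        ]]), 'origin': array([ 0.26526558, -1.0688093 ,  1.10757673]), 'attitude': array([-0.39959441,  0.90999271, -0.10284112,  0.04075891])}
top {'K': array([[395.40304097,   0.        , 318.66716926],
       [  0.        , 395.40304097, 197.17289539],
       [  0.        ,   0.        ,   1.        ]]), 'origin': array([0.3089511 , 0.01034348, 1.16160023]), 'attitude': array([ 0.06797585, -0.7016185 ,  0.7065006 , -0.0629894 ])}
wrist {'K': array([[352.2732083 ,   0.        , 316.72946659],
       [  0.        , 352.2732083 , 198.63039376],
       [  0.        ,   0.        ,   1.        ]]), 'T_tool_cam': array([[ 9.99999541e-01,  2.52139224e-04, -9.23956074e-04,
         4.98296962e-04],
       [ 6.32206382e-05,  9.45241524e-01,  3.26371655e-01,
        -8.50306555e-02],
       [ 9.55652743e-04, -3.26371564e-01,  9.45241075e-01,
        -1.76656465e-01],
       [ 0.00000000e+00,  0.00000000e+00,  0.00000000e+00,
         1.00000000e+00]])}
```

View pics/side0.png

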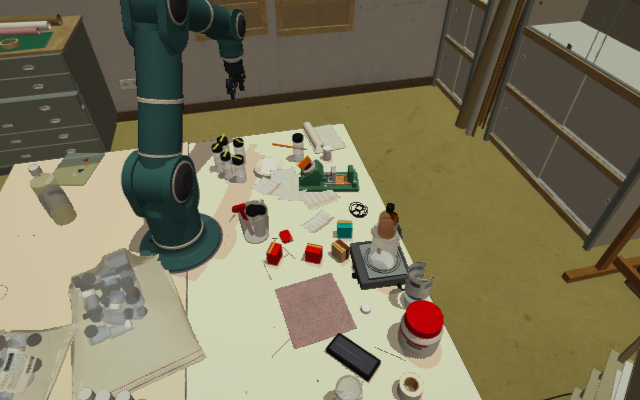

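View pics/top0.png

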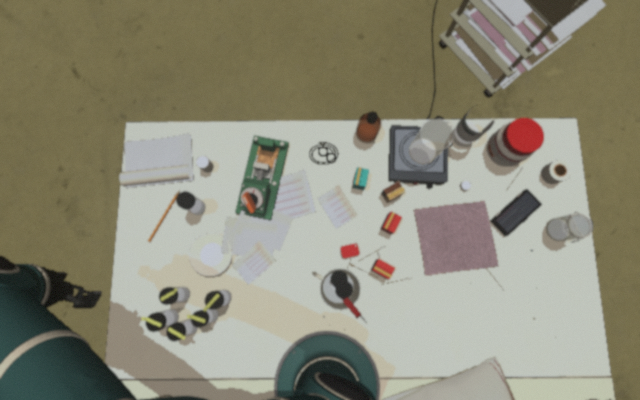

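View pics/wrist0.png

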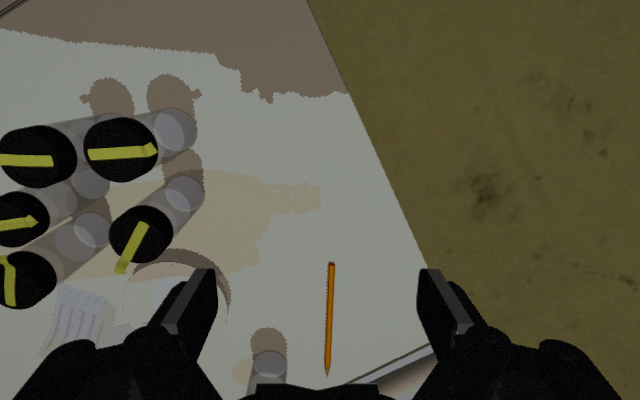

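Look-alikes in the top view: wood two-tone (393,191), red blocks (391,222) and (383,269), turquoise (360,178), and a flat red item, the loupe, at (349,251). The wood block at (393,191) fits the description, so I'll check it in close crops.

```bash
cat > h.py <<'E'
import numpy as np,cv2
from scipy.spatial.transform import Rotation as R
from bench import ctrl
def q2R(q): return R.from_quat([q[1],q[2],q[3],q[0]]).as_matrix()
def campose(n,st=None):
    c=ctrl.calibration(n)
    if n!="wrist": return c["K"],q2R(c["attitude"]),np.array(c["origin"])
    T=c["T_tool_cam"]; Rt=q2R(st["ee_rot"]); return c["K"],Rt@T[:3,:3],Rt@T[:3,3]+st["ee_pos"]
def cloud(d,K,Rm,o):
    v,u=np.mgrid[:d.shape[0],:d.shape[1]]
    P=np.stack([(u-K[0,2])/K[0,0]*d,(v-K[1,2])/K[1,1]*d,d],-1)
    W=P@Rm.T+o; W[d<=0]=np.nan; return W
def proj(p,K,Rm,o):
    c=(np.atleast_2d(p)-o)@Rm; return c[:,:2]/c[:,2:]*[K[0,0],K[1,1]]+[K[0,2],K[1,2]]
def crop(p,u0,v0,u1,v1,s,name):
    cv2.imwrite(name,cv2.resize(p[v0:v1,u0:u1,::-1],None,fx=s,fy=s,interpolation=cv2.INTER_CUBIC))
E
python3 - <<'E'
from h import *
for n in ["side","top"]:
    z=np.load(f"pics/{n}0.npz");W=cloud(z["d"],*campose(n)); np.save(f"pics/{n}W.npy",W)
    print(n)
    pts={"side":[(340,250),(313,252),(344,229),(306,163),(343,184),(330,310)],"top":[(393,191),(360,178),(391,222),(349,251),(265,160),(250,200),(455,240)]}[n]
    for u,v in pts: print((u,v),W[v,u].round(3))
z=np.load("pics/top0.npz")["p"]; s=np.load("pics/side0.npz")["p"]
a=cv2.resize(z[110:230,225:345],(480,480),interpolation=cv2.INTER_CUBIC)
crop(z,225,120,305,230,5,"pics/c1.png");crop(z,330,150,450,290,4,"pics/c2.png")
crop(s,290,145,370,200,9,"pics/c3.png");crop(s,260,200,400,280,5,"pics/c4.png")
E
```

```text
side
(340, 250) [ 0.525 -0.218  0.058]
(313, 252) [ 0.437 -0.204  0.056]
(344, 229) [ 0.566 -0.123  0.05 ]
(306, 163) [0.497 0.197 0.113]
(343, 184) [0.636 0.142 0.024]
(330, 310) [ 0.447 -0.399  0.005]
top
(393, 191) [ 0.534 -0.195  0.052]
(360, 178) [ 0.571 -0.101  0.056]
(391, 222) [ 0.444 -0.185  0.057]
(349, 251) [ 0.366 -0.069  0.014]
(265, 160) [0.636 0.177 0.024]
(250, 200) [0.5   0.203 0.112]
(455, 240) [ 0.396 -0.378  0.004]
```

View pics/c1.png

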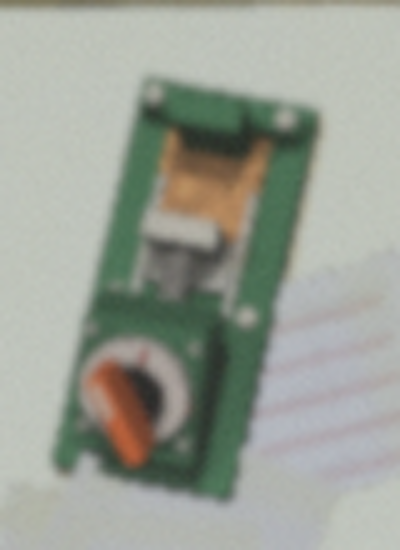

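View pics/c2.png

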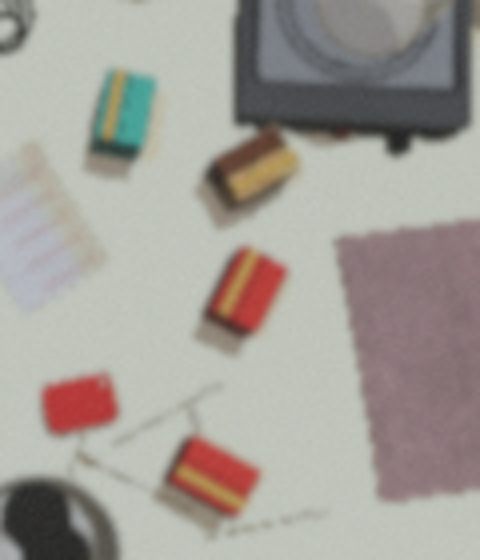

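View pics/c3.png

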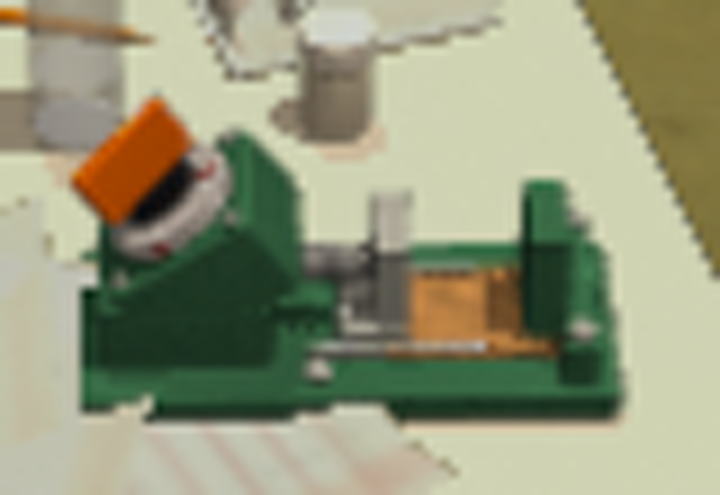

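View pics/c4.png

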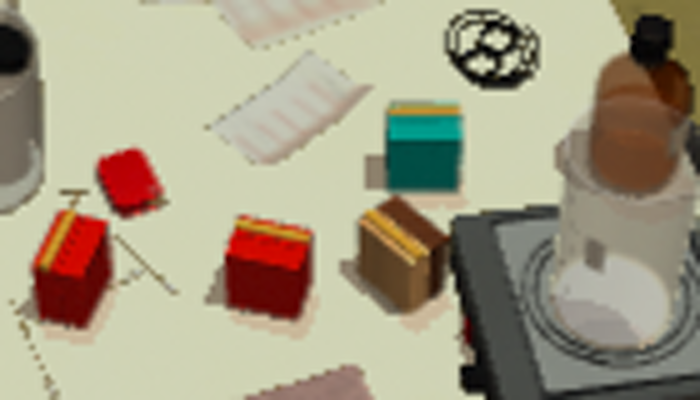

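The crop shows the block at top pixel (393,191): dark and light halves with a brass bead, beside a hot plate with a beaker. The clamp bed is at top pixel (265,160) and its knob at (250,200). Next I'll measure the block, its clearances and the clamp.

Run:
```python
from h import *
for n in ["top","side"]:
    W=np.load(f"pics/{n}W.npy"); p=np.load(f"pics/{n}0.npz")["p"]
    X,Y,Z=W[...,0],W[...,1],W[...,2]
    def rect(m,l):
        P=W[m][:,:2].astype(np.float32)
        r=cv2.minAreaRect(P*1000); print(n,l,m.sum(),"c",np.round(r[0],1),"size",np.round(r[1],1),"ang",round(r[2],1),"zmed",np.median(Z[m]).round(4))
    rect((Z>.050)&(Z<.064)&(abs(X-.53)<.055)&(abs(Y+.205)<.05),"block")
    m=(Z>.02)&(abs(X-.53)<.14)&(abs(Y+.205)<.14)
    for lo,hi in[(.02,.04),(.04,.07),(.07,.3)]:
        mm=m&(Z>lo)&(Z<hi)
        # nearest points in ring
    q=(X>.54)&(Y<-.2)&(Z>.015)&(X<.75)&(Y>-.32)
    for yy in np.arange(-.30,-.16,.02):
        k=q&(abs(Y-yy)<.01)&(X>.56)
        if k.sum(): print("hotplate y",yy.round(2),"minx",np.nanmin(X[k]).round(3),"z",np.median(Z[k]).round(3))
    # clamp: green pixels
    hsv=cv2.cvtColor(p,cv2.COLOR_RGB2HSV); g=(hsv[...,0]>55)&(hsv[...,0]<85)&(hsv[...,1]>90)
    G=g&(abs(X-.57)<.2)&(abs(Y-.18)<.13)
    rect(G&(Z>.006)&(Z<.2),"clampall")
    h,e=np.histogram(Z[G],bins=np.arange(0,.13,.005)); print(dict(zip(e.round(3),h)))
    o=(hsv[...,0]<12)&(hsv[...,1]>170)&(abs(X-.5)<.08)&(abs(Y-.2)<.08)&(Z>.07)
    rect(o,"knob"); print(W[o].min(0),W[o].max(0))
```

```text
top block 242 c [ 550.9 -205.1] size [55.3 95.6] ang 49.3 zmed 0.056
hotplate y -0.3 minx 0.561 z 0.076
hotplate y -0.28 minx 0.561 z 0.081
hotplate y -0.26 minx 0.56 z 0.051
hotplate y -0.24 minx 0.564 z 0.049
hotplate y -0.22 minx 0.562 z 0.048
hotplate y -0.2 minx 0.567 z 0.047
top clampall 0 c [0. 0.] size [0. 0.] ang 0.0 zmed nan
{np.float64(0.0): np.int64(0), np.float64(0.005): np.int64(0), np.float64(0.01): np.int64(0), np.float64(0.015): np.int64(0), np.float64(0.02): np.int64(0), np.float64(0.025): np.int64(0), np.float64(0.03): np.int64(0), np.float64(0.035): np.int64(0), np.float64(0.04): np.int64(0), np.float64(0.045): np.int64(0), np.float64(0.05): np.int64(0), np.float64(0.055): np.int64(0), np.float64(0.06): np.int64(0), np.float64(0.065): np.int64(0), np.float64(0.07): np.int64(0), np.float64(0.075): np.int64(0), np.float64(0.08): np.int64(0), np.float64(0.085): np.int64(0), np.float64(0.09): np.int64(0), np.float64(0.095): np.int64(0), np.float64(0.1): np.int64(0), np.float64(0.105): np.int64(0), np.float64(0.11): np.int64(0), np.float64(0.115): np.int64(0), np.float
[... 777 characters left out ...]
p.float64(0.04): np.int64(27), np.float64(0.045): np.int64(26), np.float64(0.05): np.int64(32), np.float64(0.055): np.int64(24), np.float64(0.06): np.int64(35), np.float64(0.065): np.int64(23), np.float64(0.07): np.int64(31), np.float64(0.075): np.int64(33), np.float64(0.08): np.int64(34), np.float64(0.085): np.int64(22), np.float64(0.09): np.int64(16), np.float64(0.095): np.int64(22), np.float64(0.1): np.int64(13), np.float64(0.105): np.int64(0), np.float64(0.11): np.int64(0), np.float64(0.115): np.int64(0), np.float64(0.12): np.int64(0)}
side knob 10 c [491.8 197.9] size [53.4 12.7] ang 16.0 zmed 0.1068
[0.46436224 0.18507109 0.08848438] [0.51569641 0.21133747 0.1272992 ]
  return _methods._mean(a, axis=axis, dtype=dtype,
  ret = ret.dtype.type(ret / rcount)
```

```bash
python3 - <<'E' 2>/dev/null
from h import *
for n in ["top","side"]:
    W=np.load(f"pics/{n}W.npy")
    X,Y,Z=W[...,0],W[...,1],W[...,2]
    m=((Z>.051)&(Z<.066)&(abs(X-.52)<.05)&(abs(Y+.205)<.045)&(X<.566)).astype(np.uint8)
    N,L,S,_=cv2.connectedComponentsWithStats(m)
    i=1+S[1:,4].argmax(); P=W[L==i]; r=cv2.minAreaRect((P[:,:2]*1000).astype(np.float32)); print(n,S[i],np.round(r[0],1),np.round(r[1],1),r[2],np.median(P[:,2]))
    print(cv2.boxPoints(r).round(0).tolist())
E
```

```text
top [383 181  22  20 228] [ 534.7 -196.5] [35.9 52.5] 29.341535568237305 0.05628127590853227
[[506.0, -182.0], [532.0, -228.0], [563.0, -211.0], [537.0, -165.0]]
side [332 239  18  14 139] [ 532.5 -196.9] [40.8 51.7] 28.884450912475586 0.056143448221933845
[[502.0, -184.0], [527.0, -229.0], [563.0, -210.0], [538.0, -164.0]]
```

>>> carry_out:
  steps: "0 1 -0.5 -0.5; -0.7 1 -0.5 -0.5; -0.7 1 -0.5 -0.5; -0.7 1 -0.5 -0.5; -0.7 1 0 -0.5; -0.7 1 0 -0.5; -0.7 1 0 0; -0.7 1 0 0; -0.7 1 0 0; -0.7 1 0 0"

```text
time: 1.4
ee_pos: [0.4649, 0.4099, 0.2375]
ee_rot: [0.0, 0.686, 0.728, -0.0]
force: [1.4, 0.4, -0.9]
width: 0.998
```

>>> carry_out:
  steps: "-1 0.5 0 0; -1 0.5 0 0; -1 0.2 0 0; -1 0 0 0; -1 0 0 0; -1 0 0 0; -1 0 0 0; -1 0 0 0; -1 0 0 0; -1 0 0 0"

```text
time: 2.65
ee_pos: [0.5001, 0.2109, 0.2377]
ee_rot: [0.0, 0.686, 0.728, -0.0]
force: [0.4, -0.6, -0.5]
width: 1.002
```

Run:
```python
from h import *
st=ctrl.observe(); p,d=ctrl.snapshot("wrist"); K,Rm,o=campose("wrist",st)
np.savez("pics/w1.npz",p=p,d=d,K=K,R=Rm,o=o); cv2.imwrite("pics/w1.png",p[:,:,::-1]); print(st["ee_pos"],st["ee_rot"],st["joint_pos"])
```

```text
[0.50013599 0.21088399 0.23771027] [ 3.47653405e-05  6.86026522e-01  7.27576532e-01 -2.57951521e-05] [-0.52050425  0.23256926  0.07624746  1.77520079 -0.0192795   1.13456858
  1.19141071]
```

View pics/w1.png

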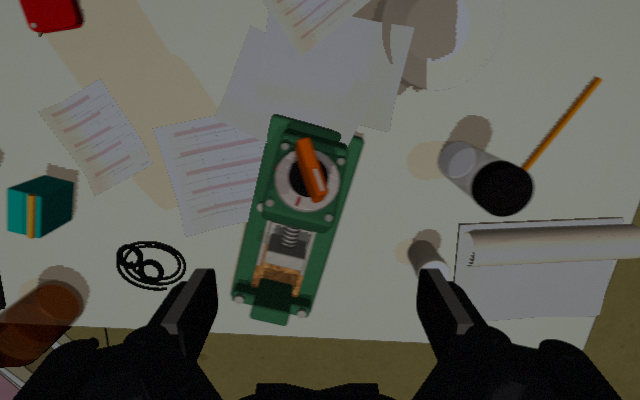

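The wrist view shows the clamp from above: fixed jaw around (275,290), cork (275,272), jaw (280,258), knob bar from (303,143) to (320,197), red mark (297,201). I'll fit the clamp's pose.

```bash
python3 - <<'E' 2>/dev/null
from h import *
z=np.load("pics/w1.npz");p=z["p"];W=cloud(z["d"],z["K"],z["R"],z["o"]); np.save("pics/w1W.npy",W)
X,Y,Z=W[...,0],W[...,1],W[...,2]
crop(p,225,105,375,330,3.4,"pics/w1c.png")
hsv=cv2.cvtColor(p,cv2.COLOR_RGB2HSV); g=(hsv[...,0]>50)&(hsv[...,0]<90)&(hsv[...,1]>90)
box=(np.arange(640)[None]>220)&(np.arange(640)[None]<375)&(np.arange(400)[:,None]<330)
def rect(m,l,comp=True):
    m=m.astype(np.uint8)
    if comp:
        N,L,S,_=cv2.connectedComponentsWithStats(m); m=L==1+S[1:,4].argmax()
    P=W[m>0]; r=cv2.minAreaRect((P[:,:2]*1000).astype(np.float32)); print(l,len(P),np.round(r[0],1),np.round(r[1],1),round(r[2],1),"z",np.percentile(P[:,2],[5,50,95]).round(4)); return r
G=g&box
print(np.histogram(Z[G],bins=np.arange(0,.13,.005)))
rect(box&(Z>.008)&(Z<.14),"all >8mm")
rect(G&(Z>.008)&(Z<.028),"base",False)
rect(box&(Z>.076)&(X>.62)&(Z<.09),"fixed jaw top")
rect(box&(Z>.069)&(Z<.0765)&(X>.56)&(X<.66),"jaw top")
o=(hsv[...,0]<14)&(hsv[...,1]>180)&(hsv[...,2]>120)&box&(Z>.07)
rect(o,"knob"); P=W[o]; print(P[P[:,2]>.12].mean(0) if (P[:,2]>.12).any() else 0, P.min(0),P.max(0))
np.save("pics/orange.npy",P)
E
```

```text
(array([   0,    0,   12, 4553,  163,  194,  199,  410,  154,  120,  296,
        389,  223,  226,  262,  391,  428,  166,  252,  390,  518,    5,
          0,    0,    0]), array([0.   , 0.005, 0.01 , 0.015, 0.02 , 0.025, 0.03 , 0.035, 0.04 ,
       0.045, 0.05 , 0.055, 0.06 , 0.065, 0.07 , 0.075, 0.08 , 0.085,
       0.09 , 0.095, 0.1  , 0.105, 0.11 , 0.115, 0.12 , 0.125]))
all >8mm 32431 [515.6 174.6] [169.5 374.2] 78.9 z [0.0091 0.0186 0.1044]
base 4831 [585.6 185.9] [106.  242.6] 78.0 z [0.0168 0.0183 0.0201]
fixed jaw top 612 [673.1 168.9] [43.9 21. ] 76.3 z [0.0772 0.08   0.0812]
jaw top 585 [605.8 183.1] [44.  16.9] 78.3 z [0.0706 0.0741 0.0753]
knob 279 [477.8 202.3] [24.5  8.1] 25.6 z [0.1109 0.1173 0.1233]
[0.48946059 0.20747154 0.1245862 ] [0.4663423  0.19429073 0.10880233] [0.5078331  0.21790477 0.13568395]
```

View pics/w1c.png

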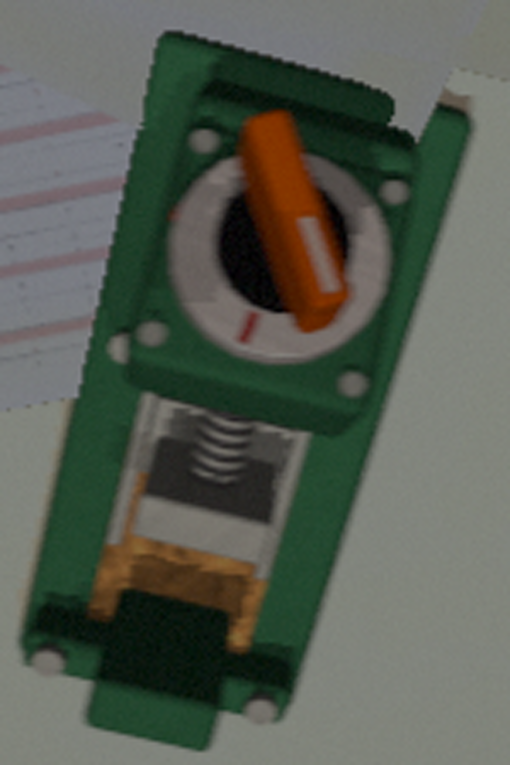

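>>> carry_out:
  steps: "0 0 0 -0.9; 0 0 0 -0.9; 0 0 0 -0.8; -1 -0.48 0 0; -1 -0.48 0 0; -1 -0.48 0 0; -1 -0.48 0 0; -1 -0.48 0 0; -1 -0.48 0 0; -1 -0.48 0 0"
  gripper: -0.4

```text
time: 3.95
ee_pos: [0.5101, 0.0561, 0.2377]
ee_rot: [0.0, 0.505, 0.863, 0.0]
force: [0.3, 0.6, 0.7]
width: 0.7
```

>>> carry_out:
  steps: "-1 -0.48 0.4 0; -1 -0.48 0.4 0; -1 -0.48 0.4 0; -1 -0.48 0.4 0; -1 -0.48 0.4 0; -1 -0.48 0.4 0; -1 -0.48 0.4 0; -1 -0.48 0.4 0; -1 -0.48 0.5 0; -1 -0.48 0.5 0"

```text
time: 5.2
ee_pos: [0.5244, -0.1652, 0.1535]
ee_rot: [0.0, 0.505, 0.863, 0.0]
force: [-0.3, 0.1, 0.6]
width: 0.699
```

```bash
cat > look.py <<'E'
import sys
from h import *
n=sys.argv[1]
st=ctrl.observe(); p,d=ctrl.snapshot("wrist"); K,Rm,o=campose("wrist",st)
np.savez(f"pics/{n}.npz",p=p,d=d,K=K,R=Rm,o=o,tcp=st["ee_pos"],q=st["ee_rot"]); cv2.imwrite(f"pics/{n}.png",p[:,:,::-1]); np.save(f"pics/{n}W.npy",cloud(d,K,Rm,o))
print("t",st["time"],st["ee_pos"].round(4),"ang",np.degrees(2*np.arctan2(st["ee_rot"][2],st["ee_rot"][1])).round(2),"F",st["force"].round(1),"M",st["moment"].round(2),"w",st["width"],"q",st["joint_pos"].round(2))
E
python3 look.py w2
```

```text
t 5.2 [ 0.5244 -0.1652  0.1535] ang 119.37 F [-0.3  0.1  0.6] M [-0.05  0.01 -0.01] w 0.6992257524087815 q [ 0.05  0.34  0.25  1.85 -0.1   0.96  2.42]
```

View pics/w2.png

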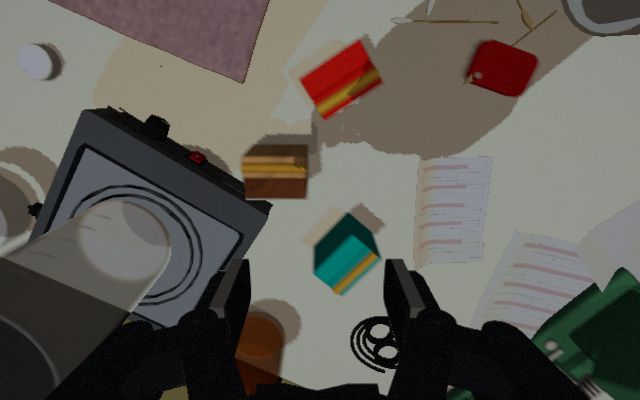

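The block is at (275,170). Its left end faces the corner of the hot plate at (250,195), so I'll measure that clearance.

```bash
python3 - <<'E' 2>/dev/null
from h import *
z=np.load("pics/w2.npz");W=np.load("pics/w2W.npy"); T=(W-z["tcp"])@q2R(z["q"]); Z=W[...,2]
v,u=np.mgrid[:400,:640]
m=((Z>.052)&(Z<.062)&(u>235)&(u<315)&(v>135)&(v<205)).astype(np.uint8)
N,L,S,_=cv2.connectedComponentsWithStats(m);i=1+S[1:,4].argmax();m=L==i
print(S[i])
r=cv2.minAreaRect((T[m][:,:2]*1000).astype(np.float32)); print("block tool frame mm",r, "z",np.median(Z[m]))
P=W[m];print("world",cv2.minAreaRect((P[:,:2]*1000).astype(np.float32)))
h=(u<275)&(Z>.01)&(v>100)&(v<230)&~m&((Z<.052)|(u<240))
# hotplate front: points in tool frame near the block
for ty in np.arange(-.08,.03,.01):
    k=h&(abs(T[...,1]-ty)<.005)&(T[...,0]>-.16)&(Z>.02)
    if k.sum(): j=np.argmax(np.where(k,T[...,0],-9)); print("ty",ty.round(2),"max tx",T[...,0].flat[j].round(4),"Z",Z.flat[j].round(3),"px",u.flat[j],v.flat[j])
crop(z["p"],180,100,340,240,5,"pics/w2c.png")
E
```

```text
[ 242  156   66   44 2785]
block tool frame mm ((-32.72850036621094, -7.044256210327148), (51.759552001953125, 35.88716125488281), 0.08125730603933334) z 0.05653191096533411
world ((534.370361328125, -197.1925506591797), (35.88710021972656, 51.76047134399414), 29.29189682006836)
ty -0.05 max tx -0.125 Z 0.028 px 168 124
ty -0.04 max tx -0.1254 Z 0.028 px 168 127
ty -0.03 max tx -0.0364 Z 0.034 px 273 151
ty -0.02 max tx -0.0336 Z 0.051 px 274 156
ty -0.01 max tx -0.089 Z 0.032 px 214 173
ty -0.0 max tx -0.074 Z 0.028 px 233 183
ty 0.01 max tx -0.0619 Z 0.043 px 244 197
ty 0.02 max tx -0.0482 Z 0.046 px 260 211
```

View pics/w2c.png

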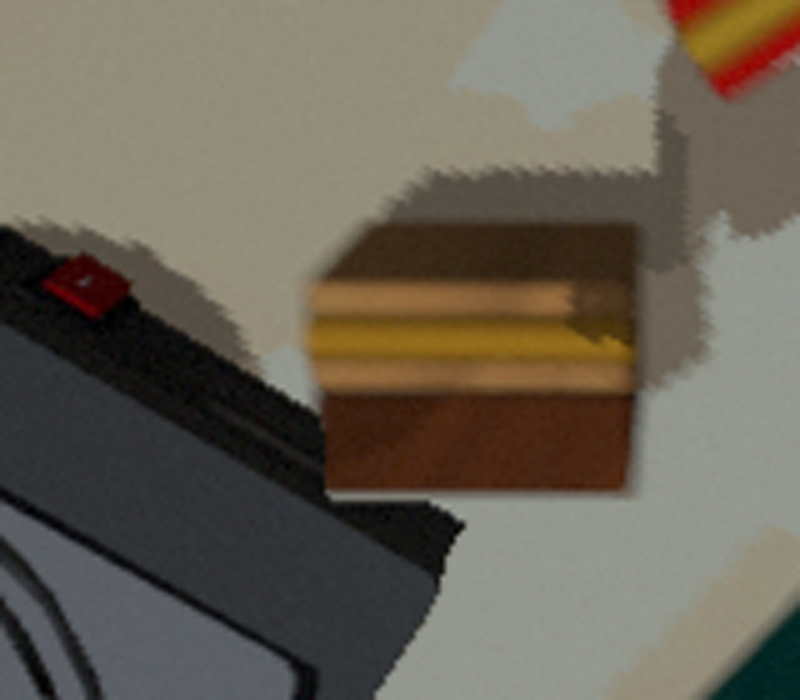

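```bash
python3 - <<'E' 2>/dev/null
from h import *
z=np.load("pics/w2.npz");Tt=q2R(z["q"])
c=np.array([-.0307,-.016])
for W in (np.load("pics/w2W.npy")[:230],np.load("pics/topW.npy"),np.load("pics/sideW.npy")):
    T=(W-z["tcp"])@Tt; k=(W[...,2]>.06)&(W[...,2]<.14)
    dx=abs(T[...,0]-c[0]);dy=abs(T[...,1]-c[1])
    g=np.maximum(dx-.057,dy-.043)
    g=np.where(k,g,9); j=np.nanargmin(g); print(g.flat[j],W.reshape(-1,3)[j],T.reshape(-1,3)[j])
E
```

```text
-0.04299676335527602 [ 0.52005709 -0.19001594  0.06025146] [-0.01945433 -0.01599676  0.09320214]
-0.042736276098949075 [ 0.52845273 -0.20440142  0.06229317] [-0.03610881 -0.01573628  0.09116299]
-0.042302634218259874 [ 0.52379743 -0.19808968  0.06080366] [-0.02832485 -0.01669737  0.09265122]
```

```bash
python3 - <<'E' 2>/dev/null
from h import *
z=np.load("pics/w2.npz");Tt=q2R(z["q"])
c=np.array([-.0307,-.016])
for W in (np.load("pics/w2W.npy")[:230],np.load("pics/topW.npy"),np.load("pics/sideW.npy")):
    T=(W-z["tcp"])@Tt; k=(W[...,2]>.068)&(W[...,2]<.18)
    dx=abs(T[...,0]-c[0]);dy=abs(T[...,1]-c[1])
    g=np.maximum(dx-.057,dy-.043)
    g=np.where(k,g,9); j=np.nanargmin(g); print(g.flat[j],W.reshape(-1,3)[j],T.reshape(-1,3)[j])
E
```

```text
0.04338674422773444 [ 0.61599802 -0.26411402  0.06984978] [-0.13108674  0.03126635  0.08362519]
0.036799782781848527 [ 0.6337825  -0.24653185  0.14642595] [-0.12449978  0.05539558  0.00705025]
0.03667962741118922 [ 0.62929439 -0.24891509  0.17525791] [-0.12437963  0.05031813 -0.02178221]
```

>>> carry_out:
  steps: "-0.75 -0.4 0 0; -0.78 -0.4 0 0; 0 0 1 0; 0 0 1 0; 0 0 1 0; 0 0 1 0; 0 0 1 0; 0 0 0.8 0; 0 0 0.5 0; 0 0 0.35 0"

```text
time: 6.5
ee_pos: [0.5258, -0.1988, 0.0205]
ee_rot: [0.0, 0.505, 0.863, -0.0]
force: [-0.6, -0.1, 0.5]
width: 0.7
```

```bash
python3 look.py w3
```

```text
t 6.5 [ 0.5258 -0.1988  0.0205] ang 119.37 F [-0.6 -0.1  0.5] M [-0.05  0.   -0.02] w 0.6995798409494326 q [ 0.14  0.55  0.22  1.91 -0.17  0.71  2.54]
```

View pics/w3.png

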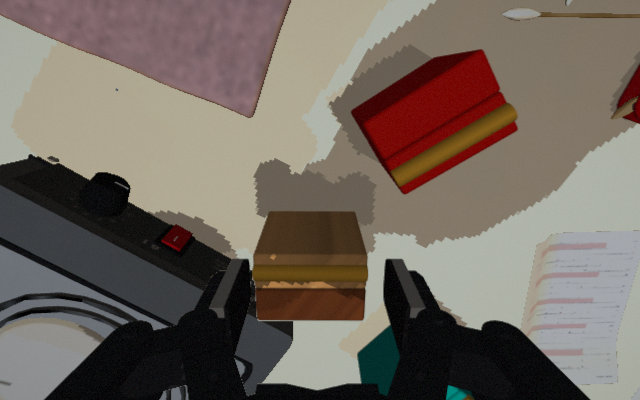

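The fingers straddle the block at (310,265) with no contact force. I'll close on it, then lift.

>>> carry_out:
  steps: "0 0 0 0; 0 0 0 0; 0 0 0 0; 0 0 0 0; 0 0 -0.3 0; 0 0 -0.7 0; 0 -0.5 -1 0; 0 -0.5 -1 0; 0 0 -1 0; 0 0 -1 0"
  gripper: 1

```text
time: 7.8
ee_pos: [0.5082, -0.2086, 0.1224]
ee_rot: [0.0, 0.505, 0.863, 0.0]
force: [0.4, -0.7, 0.1]
width: -0.005
```

```bash
python3 look.py w4
```

```text
t 7.8 [ 0.5082 -0.2086  0.1224] ang 119.35 F [ 0.4 -0.7  0.1] M [-0.   -0.04  0.02] w -0.004555299188791729 q [ 0.12  0.38  0.26  1.88 -0.12  0.9   2.52]
```

View pics/w4.png

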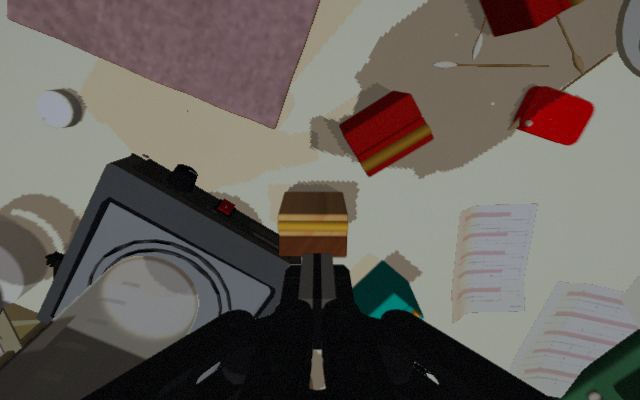

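The fingers shut on nothing and the block stayed behind, at (313,225). I'll re-measure it before trying again.

```bash
cat > blk.py <<'E'
import sys
from h import *
n=sys.argv[1];u0,v0,u1,v1=map(int,sys.argv[2:6])
z=np.load(f"pics/{n}.npz");W=np.load(f"pics/{n}W.npy"); T=(W-z["tcp"])@q2R(z["q"]); Z=W[...,2]
v,u=np.mgrid[:400,:640]
m=((Z>.051)&(Z<.063)&(u>u0)&(u<u1)&(v>v0)&(v<v1)).astype(np.uint8)
N,L,S,_=cv2.connectedComponentsWithStats(m);i=1+S[1:,4].argmax();m=L==i
print(S[i]);f=lambda r:[np.round(r[0],1),np.round(r[1],1),round(r[2],1)]
print("tool",f(cv2.minAreaRect((T[m][:,:2]*1000).astype(np.float32))),"z",np.median(Z[m]).round(4))
print("world",f(cv2.minAreaRect((W[m][:,:2]*1000).astype(np.float32))))
E
python3 blk.py w3 240 200 380 330; python3 blk.py w4 265 180 360 262
python3 - <<'E'
from h import *
for n in("w3","w4"):
    z=np.load(f"pics/{n}.npz");W=np.load(f"pics/{n}W.npy"); T=(W-z["tcp"])@q2R(z["q"])
    for px in ([(235,270),(235,310),(220,300),(400,270),(400,310)] if n=="w3" else [(310,262),(325,262),(310,290),(316,300)]): print(n,px,T[px[1],px[0]].round(4))
E
```

```text
[ 252  249  116   72 7912]
tool [array([-2.4,  8.4]), array([52.1, 36.8]), 0.4] z 0.0564
world [array([ 534.3, -196.8]), array([36.8, 52.1]), 29.0]
[ 278  210   70   47 2983]
tool [array([-2.5, 28.1]), array([52.1, 36.5]), 0.9] z 0.0564
world [array([ 534. , -197.1]), array([36.5, 52.1]), 28.5]
w3 (235, 270) [-0.032  -0.011  -0.0521]
w3 (235, 310) [-0.029  -0.0037 -0.068 ]
w3 (220, 300) [-0.0328 -0.0109 -0.0721]
w3 (400, 270) [ 0.0343 -0.0111 -0.0523]
w3 (400, 310) [ 0.0306 -0.0059 -0.0709]
w4 (310, 262) [-0.0019 -0.0116 -0.0466]
w4 (325, 262) [ 0.0043 -0.0109 -0.0454]
w4 (310, 290) [-0.0016 -0.0116 -0.0671]
w4 (316, 300) [ 0.0006 -0.01   -0.0709]
```

Run:
```python
from h import *
z=np.load("pics/w4.npz");W=np.load("pics/w4W.npy"); T=(W-z["tcp"])@q2R(z["q"])
for u in (308,317,325):
  for v in range(244,330,6): print(u,v,T[v,u].round(3),z["p"][v,u])
st=ctrl.observe()
p,d=ctrl.snapshot("side"); K,Rm,o=campose("side")
Rt=q2R(st["ee_rot"])
for t in (0,-.02,-.05,-.1):
    q=proj(st["ee_pos"]+Rt@[0,0,t],K,Rm,o)[0]; print(t,q.round(1))
q=proj(st["ee_pos"],K,Rm,o)[0].astype(int)
pp=p.copy(); pp[q[1],q[0]]=[255,0,255]
W=cloud(d,K,Rm,o); np.save("pics/s4W.npy",W)
u0,v0=q[0]-50,q[1]-70
crop(pp,u0,v0,u0+100,v0+110,5,"pics/s4.png")
T=(W-st["ee_pos"])@Rt
k=(abs(T[...,0])<.03)&(abs(T[...,1])<.02)&(T[...,2]>-.12)&(T[...,2]<.03)
print("lowest tool points in side cloud",np.sort(T[...,2][k])[-15:].round(3))
```

```text
308 244 [-0.006  0.037  0.067] [76 39 19]
308 250 [-0.006  0.041  0.066] [72 37 18]
308 256 [-0.003 -0.011 -0.041] [47 44 43]
308 262 [-0.003 -0.012 -0.047] [47 44 44]
308 268 [-0.003 -0.011 -0.051] [47 44 44]
308 274 [-0.003 -0.011 -0.055] [44 44 40]
308 280 [-0.002 -0.012 -0.06 ] [48 46 45]
308 286 [-0.002 -0.011 -0.064] [47 45 43]
308 292 [-0.002 -0.012 -0.069] [48 44 44]
308 298 [-0.002 -0.011 -0.071] [52 48 45]
308 304 [-0.002 -0.012 -0.076] [10  8 12]
308 310 [-0.002 -0.012 -0.079] [10 13 13]
308 316 [-0.002 -0.011 -0.081] [ 6  7 11]
308 322 [-0.002 -0.012 -0.085] [2 6 6]
308 328 [-0.002 -0.011 -0.086] [7 6 4]
317 244 [0.001 0.036 0.066] [73 40 18]
317 250 [0.001 0.041 0.066] [75 37 15]
317 256 [ 0.001 -0.011 -0.04 ] [9 9 5]
317 262 [ 0.001 -0.011 -0.046] [11  8  6]
317 268 [ 0.001 -0.011 -0.051] [14  8  7]
317 274 [ 0.001 -0.011 -0.055] [ 7  9 10]
317 280 [ 0.001 -0.011 -0.06 ] [3 0 1]
317 286 [ 0.001 -0.011 -0.064] [7 2 2]
317 292 [ 0.001 -0.011 -0.068] [0 0 0]
317 298 [ 0.001 -0.011 -0.071] [5 4 9]
317 304 [ 0.001 -0.009 -0.071] [14 16 15]
317 310 [ 0.001 -0.007 -0.073] [9 7
[... 263 characters left out ...]
04 -0.011 -0.045] [48 45 43]
325 268 [ 0.004 -0.011 -0.051] [47 45 44]
325 274 [ 0.004 -0.011 -0.055] [47 45 43]
325 280 [ 0.004 -0.011 -0.059] [48 48 45]
325 286 [ 0.004 -0.011 -0.064] [45 42 42]
325 292 [ 0.004 -0.011 -0.067] [47 45 42]
325 298 [ 0.004 -0.011 -0.071] [53 50 48]
325 304 [ 0.004 -0.012 -0.076] [29 29 26]
325 310 [ 0.004 -0.011 -0.078] [13 12 11]
325 316 [ 0.004 -0.012 -0.083] [5 4 2]
325 322 [ 0.003 -0.012 -0.086] [ 4  1 10]
325 328 [ 0.003 -0.01  -0.086] [5 5 3]
0 [335.  235.2]
-0.02 [335.2 230.9]
-0.05 [335.3 224.4]
-0.1 [335.6 213. ]
lowest tool points in side cloud [-0.047 -0.046 -0.046 -0.045 -0.045 -0.045 -0.043 -0.043 -0.041 -0.041
 -0.04  -0.04  -0.04  -0.04  -0.036]
```

View pics/s4.png

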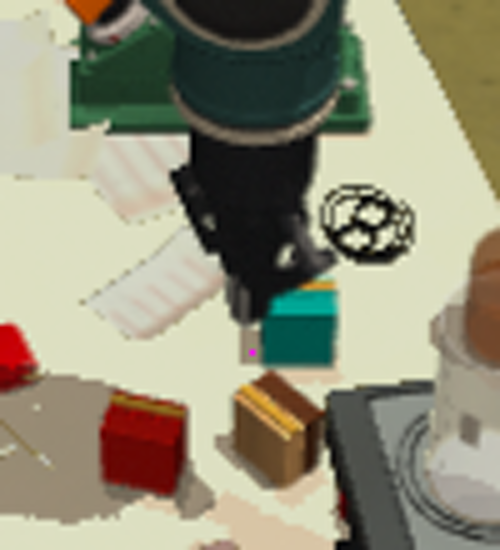

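Wrist depth and the side camera agree: the real fingertips end about 40 mm short of the reported TCP, so the fingers closed above the block. The block hasn't moved. From here on I'll use the measured tip offset of about −0.039 m shut and −0.043 m at 52 mm.

>>> carry_out:
  steps: "0 0.5 0 0; 0 0.45 0 0; 0 0 0.7 0; 0 0 0.9 0; 0 0 1 0; 0 0 1 0; 0 0 1 0; 0 0 0.8 0; 0 0 0.2 0; 0 0 0 0"
  gripper: -0.4

```text
time: 9.15
ee_pos: [0.5247, -0.1992, 0.0086]
ee_rot: [-0.0, 0.505, 0.863, -0.0]
force: [0.1, -0.7, -0.2]
width: 0.7
```

```bash
python3 look.py w5
python3 - <<'E'
from h import *
z=np.load("pics/w5.npz");W=np.load("pics/w5W.npy"); T=(W-z["tcp"])@q2R(z["q"])
for u in (230,240,395,400):
  for v in range(245,285,6): print(u,v,T[v,u].round(3))
E
```

```text
t 9.15 [ 0.5247 -0.1992  0.0086] ang 119.36 F [ 0.1 -0.7 -0.2] M [0.02 0.01 0.01] w 0.6998038488998789 q [ 0.14  0.57  0.21  1.91 -0.18  0.68  2.54]
230 245 [-0.049  0.008  0.008]
230 251 [-0.05   0.012  0.008]
230 257 [-0.05   0.016  0.009]
230 263 [-0.035 -0.011 -0.046]
230 269 [-0.034 -0.011 -0.052]
230 275 [-0.033 -0.012 -0.057]
230 281 [-0.032 -0.012 -0.061]
240 245 [-0.044  0.008  0.008]
240 251 [-0.044  0.012  0.009]
240 257 [-0.044  0.016  0.009]
240 263 [-0.031 -0.011 -0.046]
240 269 [-0.03  -0.011 -0.052]
240 275 [-0.029 -0.011 -0.055]
240 281 [-0.029 -0.009 -0.057]
395 245 [0.046 0.008 0.008]
395 251 [0.047 0.012 0.008]
395 257 [0.047 0.016 0.008]
395 263 [ 0.033 -0.011 -0.047]
395 269 [ 0.032 -0.011 -0.052]
395 275 [ 0.031 -0.011 -0.056]
395 281 [ 0.031 -0.011 -0.06 ]
400 245 [0.049 0.008 0.008]
400 251 [0.05  0.012 0.009]
400 257 [0.05  0.016 0.008]
400 263 [ 0.036 -0.011 -0.047]
400 269 [ 0.034 -0.012 -0.052]
400 275 [ 0.033 -0.011 -0.057]
400 281 [ 0.032 -0.011 -0.061]
```

View pics/w5.png

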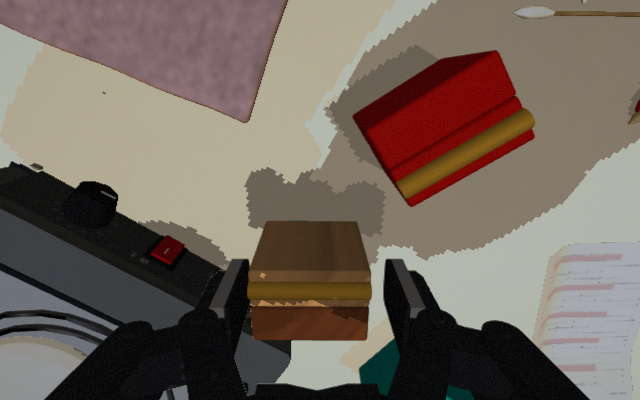

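```bash
python3 blk.py w5 235 200 385 350
```

```text
[ 236  259  136   82 9333]
tool [array([-5.1,  8.2]), array([57.5, 39.8]), 0.6] z 0.0565
world [array([ 534.4, -199.6]), array([39.8, 57.5]), 28.7]
```

>>> carry_out:
  steps: "-0.1 0 0 0; 0 0 0.3 0; 0 0 0.5 0; 0 0 0.4 0; 0 0 0.3 0; 0 0 0 0; 0 0 0 0; 0 0 0 0; 0 0 0 0; 0 0 0 0"

```text
time: 10.45
ee_pos: [0.5258, -0.2009, -0.0212]
ee_rot: [0.0, 0.505, 0.863, -0.0]
force: [0.5, -0.1, 0.6]
width: 0.699
```

>>> carry_out:
  steps: "0 0 0 0; 0 0 0 0; 0 0 0 0; 0 0 0 0; 0 0 0 0; 0 0 0 0; 0 0 -0.1 0; 0 0 -0.2 0; 0 0 -0.2 0; 0 0 0 0"
  gripper: 1

```text
time: 11.7
ee_pos: [0.526, -0.201, -0.0109]
ee_rot: [0.0, 0.505, 0.863, 0.0]
force: [0.5, 0.5, -2.4]
width: 0.603
```

>>> carry_out:
  steps: "0 0 -1 0; 0 0 -1 0; 0 0 -1 0.8; 0 0 -1 0.8; 0 0 -1 0.8; 0 0 -1 0.8; 0 0 0 0.94; 1 0 0 0; 1 0 0 0; 1 0 0 0"

```text
time: 12.95
ee_pos: [0.5385, -0.1415, 0.11]
ee_rot: [0.0, 0.777, 0.629, 0.0]
force: [0.2, -0.3, -1.5]
width: 0.604
```

>>> carry_out:
  steps: "1 0 0 0; 1 0 0 0; 1 0 0 0; 1 0 0 0; 1 0 0 0; 1 0 0 0; 1 0 0 0; 1 0 0 0; 1 0 0 0; 1 0 0 0"

```text
time: 14.2
ee_pos: [0.5802, 0.0547, 0.1086]
ee_rot: [0.0, 0.777, 0.629, -0.0]
force: [0.0, -0.6, -2.2]
width: 0.602
```

```bash
python3 look.py w6
```

```text
t 14.2 [0.5802 0.0547 0.1086] ang 77.97 F [ 0.  -0.6 -2.2] M [ 0.01 -0.03  0.03] w 0.60206020482859 q [-0.43  0.46  0.37  1.81 -0.21  0.9   1.39]
```

View pics/w6.png

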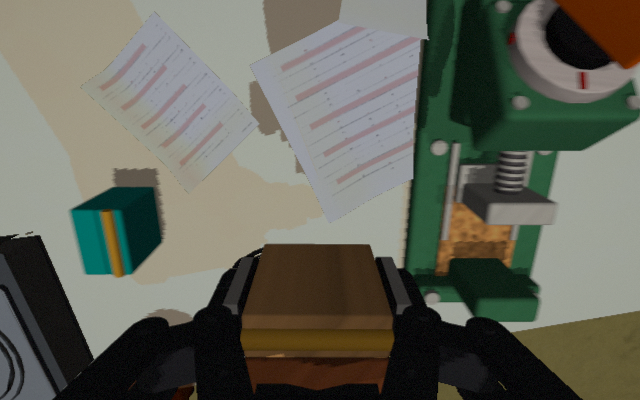

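```bash
python3 - <<'E' 2>/dev/null
from h import *
z=np.load("pics/w6.npz");W=np.load("pics/w6W.npy"); T=(W-z["tcp"])@q2R(z["q"]); Z=W[...,2]
v,u=np.mgrid[:400,:640]
f=lambda r:[np.round(r[0],1),np.round(r[1],1),round(r[2],1)]
def rect(m,l):
    N,L,S,_=cv2.connectedComponentsWithStats(m.astype(np.uint8));i=1+S[1:,4].argmax();m=L==i
    print(l,m.sum(),"tool",f(cv2.minAreaRect((T[m][:,:2]*1000).astype(np.float32))),"world",f(cv2.minAreaRect((W[m][:,:2]*1000).astype(np.float32))),"z",np.median(Z[m]).round(4),"tz",np.median(T[m][:,2]).round(4))
for x in (300,320,340):
    print([ (vv,T[vv,x].round(3).tolist()) for vv in (250,290,325,340,365,375,385)])
rect((u>244)&(u<392)&(v>300)&(abs(T[...,2]+.077)<.006),"blocktop")
rect((u>430)&(Z>.0705)&(Z<.0775)&(v>160)&(v<240),"jawtop")
rect((u>430)&(Z>.077)&(Z<.084)&(v>240)&(v<330),"fixtop")
hsv=cv2.cvtColor(z["p"],cv2.COLOR_RGB2HSV); c=(hsv[...,0]>5)&(hsv[...,0]<22)&(hsv[...,1]>120)&(u>430)&(Z>.018)&(Z<.026)&(v>180)&(v<280)
rect(c,"cork")
# front face of block (light, -ty)
k=(u>265)&(u<365)&(v>255)&(v<310); print("front face ty",np.median(T[...,1][k]).round(4))
crop(z["p"],400,130,560,330,3.4,"pics/w6c.png")
E
```

```text
[(250, [-0.007, -0.009, -0.029]), (290, [-0.006, -0.009, -0.062]), (325, [-0.005, -0.005, -0.077]), (340, [-0.005, -0.002, -0.081]), (365, [-0.005, 0.011, -0.078]), (375, [-0.005, 0.016, -0.078]), (385, [-0.005, 0.021, -0.078])]
[(250, [0.002, -0.008, -0.029]), (290, [0.002, -0.009, -0.062]), (325, [0.002, -0.006, -0.078]), (340, [0.002, -0.002, -0.081]), (365, [0.002, 0.012, -0.077]), (375, [0.002, 0.017, -0.077]), (385, [0.002, 0.021, -0.077])]
[(250, [0.011, -0.009, -0.03]), (290, [0.009, -0.009, -0.062]), (325, [0.009, -0.005, -0.077]), (340, [0.008, -0.001, -0.08]), (365, [0.009, 0.012, -0.077]), (375, [0.009, 0.017, -0.077]), (385, [0.007, -0.011, -0.107])]
blocktop 11473 tool [array([0.9, 7.1]), array([37.4, 52.3]), 88.4] world [array([587.3,  54.1]), array([52.3, 37.4]), 79.5] z 0.186 tz -0.0774
jawtop 1636 tool [array([130.5,  -1.9]), array([16.1, 44.4]), 89.5] world [array([605.5, 182.7]), array([44.4, 16.1]), 78.4] z 0.074 tz 0.0346
fixtop 1490 tool [array([130.7,  67.5]), array([20.4, 44.1]), 90.0] world [array([673.4, 168.5]), array([44.1, 20.4]), 78.0] z 0.0799 tz 0.0287
cork 2953 tool [array([133.3,  42.5]), array([64.7, 67.1]), 1.5] world [array([649.5, 176.2]), array([64.7, 67.1]), 76.5] z 0.0222 tz 0.0864
front face ty nan
```

View pics/w6c.png

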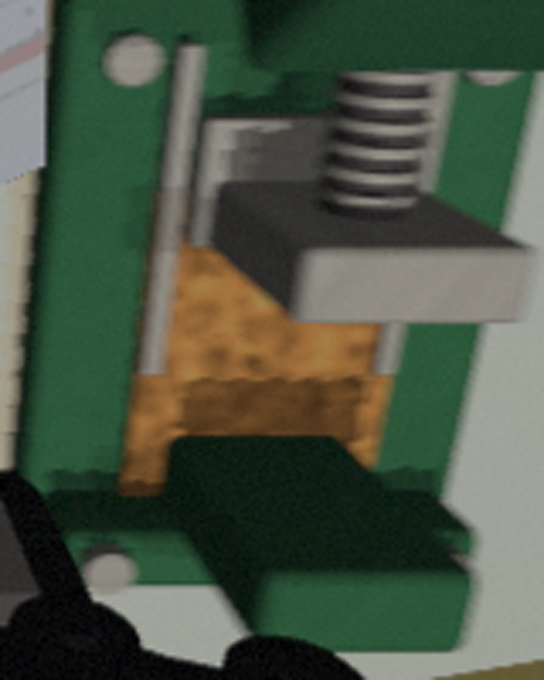

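>>> carry_out:
  steps: "1 0.2 0 0; 1 0.2 0 0; 1 0.2 0 0; 1 0.2 0 0; 1 0.2 0 0; 1 0.13 0 0; 0.48 0 0 0; 0 0 0 0; 0 0 0.7 0; 0 0 0.6 0"

```text
time: 15.5
ee_pos: [0.6287, 0.1747, 0.0815]
ee_rot: [-0.0, 0.778, 0.629, -0.0]
force: [0.9, 0.1, -2.3]
width: 0.602
```

```bash
python3 look.py w7; python3 - <<'E' 2>/dev/null
from h import *
z=np.load("pics/w7.npz");W=np.load("pics/w7W.npy"); T=(W-z["tcp"])@q2R(z["q"]); Z=W[...,2]
v,u=np.mgrid[:400,:640]
f=lambda r:[np.round(r[0],1),np.round(r[1],1),round(r[2],1)]
def rect(m,l):
    N,L,S,_=cv2.connectedComponentsWithStats(m.astype(np.uint8));i=1+S[1:,4].argmax();m=L==i
    print(l,m.sum(),"tool",f(cv2.minAreaRect((T[m][:,:2]*1000).astype(np.float32))))
rect((Z>.0705)&(Z<.0775)&(v<300)&(v>100),"jawtop")
k=(u>275)&(u<365)&(v>255)&(v<290); print("front face ty",np.nanmedian(T[...,1][k]).round(4), "angle",np.polyfit(T[...,0][k],T[...,1][k],1))
E
```

```text
t 15.5 [0.6287 0.1747 0.0815] ang 77.92 F [ 0.9  0.1 -2.3] M [ 0.02 -0.01 -0.01] w 0.6016818437304234 q [-0.55  0.61  0.33  1.64 -0.23  0.93  1.22]
jawtop 2208 tool [array([  3.7, -24.3]), array([16.6, 44. ]), 88.2]
 ** On entry to DLASCL parameter number  4 had an illegal value
 ** On entry to DLASCL parameter number  4 had an illegal value
 ** On entry to DLASCL parameter number  4 had an illegal value
 ** On entry to DLASCL parameter number  4 had an illegal value
 ** On entry to DLASCL parameter number  5 had an illegal value
 ** On entry to DLASCL parameter number  4 had an illegal value
```

View pics/w7.png

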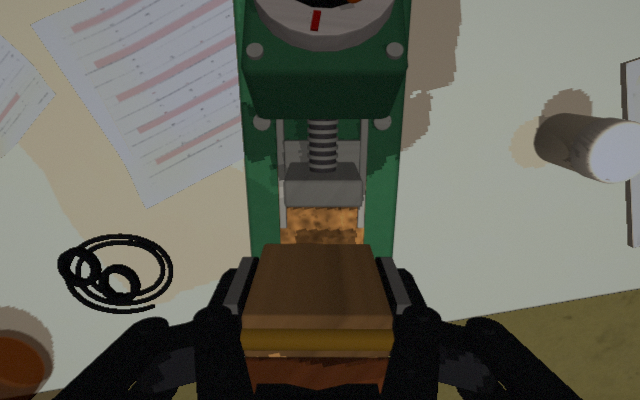

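>>> carry_out:
  steps: "0.12 0.02 0 0; 0 0 0.5 0; 0 0 0.8 0; 0 0 0.8 0; 0 0 0.7 0; 0 0 0.5 0; 0 0 0.3 0; 0 0 0.2 0; 0 0 0 0; 0 0 0 0"

```text
time: 16.8
ee_pos: [0.6302, 0.1778, 0.0071]
ee_rot: [0.0, 0.777, 0.629, 0.0]
force: [-0.1, -0.1, -2.0]
width: 0.599
```

```bash
python3 look.py w8;python3 - <<'E' 2>/dev/null
from h import *
z=np.load("pics/w8.npz");W=np.load("pics/w8W.npy"); T=(W-z["tcp"])@q2R(z["q"]); Z=W[...,2]
v,u=np.mgrid[:400,:640]
f=lambda r:[np.round(r[0],1),np.round(r[1],1),round(r[2],1)]
m=(Z>.0705)&(Z<.0765)&(v<310)&(v>150)&(u>260)&(u<380)
N,L,S,_=cv2.connectedComponentsWithStats(m.astype(np.uint8));i=1+S[1:,4].argmax();print(S[i]);m=L==i
print("jaw tool",f(cv2.minAreaRect((T[m][:,:2]*1000).astype(np.float32))))
p,d=ctrl.snapshot("side"); crop(p,285,140,385,210,7,"pics/s8.png")
E
```

```text
t 16.8 [0.6302 0.1778 0.0071] ang 77.97 F [-0.1 -0.1 -2. ] M [-0.05  0.02  0.01] w 0.5989068939971609 q [-0.53  0.71  0.3   1.67 -0.27  0.81  1.24]
[ 261  233  119   45 5078]
jaw tool [array([  1.7, -25. ]), array([41.8, 17. ]), 0.8]
```

View pics/w8.png

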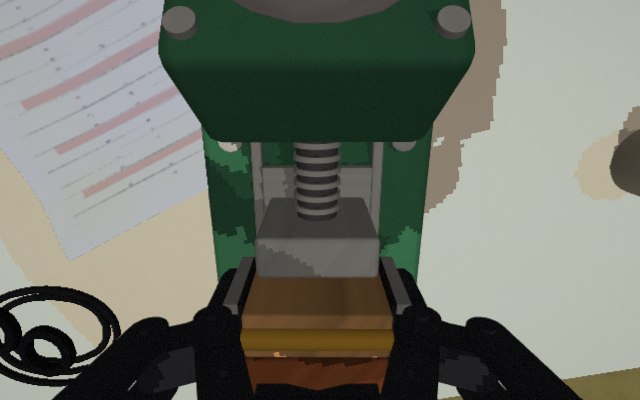

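View pics/s8.png

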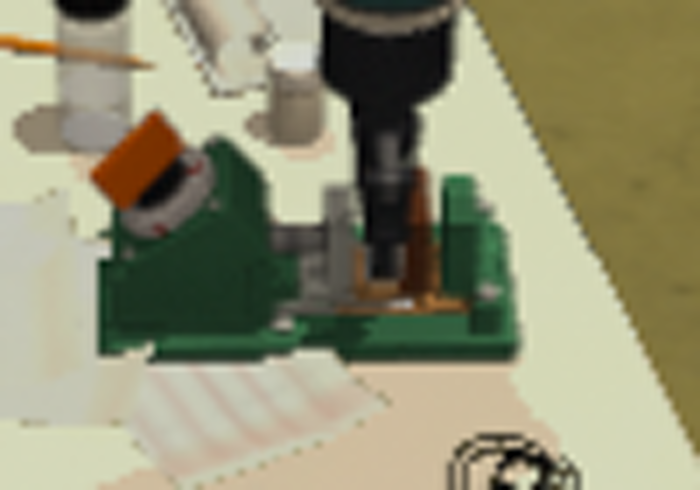

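>>> carry_out:
  steps: "0 0 0.1 0; 0 0 0.1 0; 0 0 0.08 0; 0 0 0.04 0; 0 0 0 0; 0 0 0 0; 0 0 0 0; 0 0 0 0; 0 0 0 0; 0 0 0 0"

```text
time: 18.15
ee_pos: [0.6299, 0.1777, 0.0011]
ee_rot: [-0.0, 0.777, 0.629, 0.0]
force: [-7.3, -0.9, 14.0]
width: 0.601
```

>>> carry_out:
  steps: "0 0 -0.03 0; 0 0 0 0; 0 0 0 0; 0 0 0 0; 0 0 -0.3 0; 0 0 -0.7 0; 0 0 -1 0; 0 0 -1 0; 0 0 -1 0; 0 -0.5 -1 0"
  gripper: -0.4

```text
time: 19.4
ee_pos: [0.6206, 0.1796, 0.1026]
ee_rot: [0.0, 0.777, 0.629, 0.0]
force: [0.3, 0.0, 0.0]
width: 0.702
```

```bash
python3 look.py w9
```

```text
t 19.4 [0.6206 0.1796 0.1026] ang 77.94 F [0.3 0.  0. ] M [0.04 0.04 0.06] w 0.7017608953653792 q [-0.57  0.57  0.34  1.65 -0.22  0.96  1.2 ]
```

View pics/w9.png

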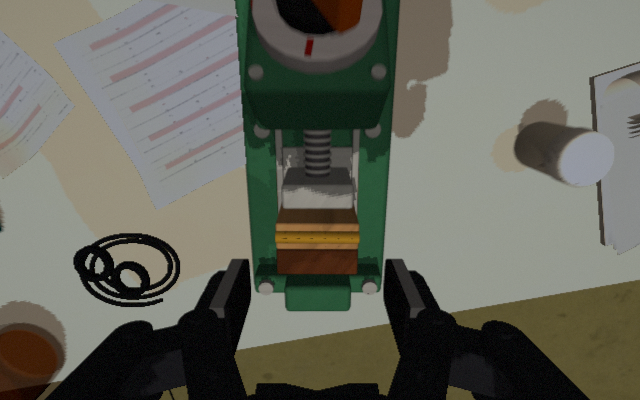

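>>> carry_out:
  steps: "0 -1 -0.5 0; 0 -1 -0.5 0; 0 -1 -0.5 0; 0 -1 0 0; 0 -0.7 0 0; 0 0 0 0; 0 0 0 0; 0 0 0 0; 0 0 0 0; 0 0 0 0"
  gripper: -0.4

```text
time: 20.7
ee_pos: [0.5284, 0.1993, 0.1308]
ee_rot: [0.0, 0.777, 0.629, -0.0]
force: [0.6, -0.5, -0.1]
width: 0.698
```

```bash
python3 look.py wa; python3 - <<'E' 2>/dev/null
from h import *
x=np.array([.978,-.208,0]);y=np.array([.208,.978,0]);O=np.array([.6364,.1765,0])
z=np.load("pics/w9.npz");W=np.load("pics/w9W.npy");C=np.stack([(W-O)@x,(W-O)@y,W[...,2]],-1); Z=W[...,2]
v,u=np.mgrid[:400,:640]
f=lambda r:[np.round(r[0],1),np.round(r[1],1),round(r[2],1)]
def rect(m,l):
    N,L,S,_=cv2.connectedComponentsWithStats(m.astype(np.uint8));i=1+S[1:,4].argmax();m=L==i
    print(l,m.sum(),"clamp",f(cv2.minAreaRect((C[m][:,:2]*1000).astype(np.float32))),np.median(Z[m]).round(4))
b=(u>240)&(u<400)&(v>120)
rect(b&(v<210)&(Z>.0705)&(Z<.0755),"jaw");rect(b&(v>205)&(Z>.0745)&(Z<.086)&(v<276),"block");rect(b&(v>276)&(Z>.077)&(Z<.084),"fixed")
E
```

```text
t 20.7 [0.5284 0.1993 0.1308] ang 77.96 F [ 0.6 -0.5 -0.1] M [ 0.01 -0.04  0.01] w 0.6983176829609887 q [-0.7   0.4   0.35  1.84 -0.17  0.93  1.09]
jaw 1727 clamp [array([-31.5,   0.4]), array([43.7, 16.2]), 89.7] 0.0742
block 4256 clamp [array([2.2, 0.1]), array([52. , 36.7]), 89.5] 0.0785
fixed 1716 clamp [array([37.9,  0.6]), array([43.6, 20.5]), 88.9] 0.0801
```

View pics/wa.png

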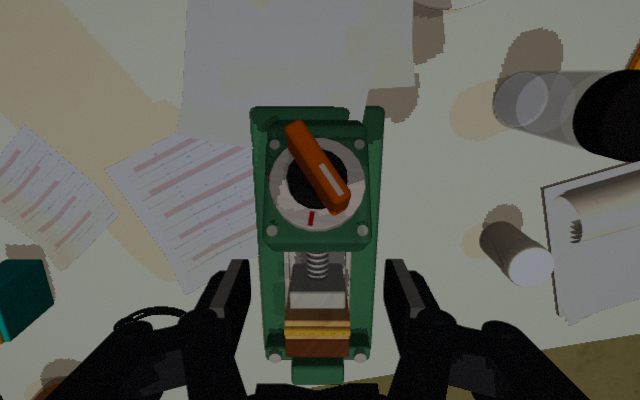

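The block stands upright in the clamp frame at (2.2, 0.1) mm, aligned within 1°. Next is the knob geometry: the bar runs from (290,130) to (345,205).

```bash
cat > kn.py <<'E'
import sys
from h import *
x=np.array([.978,-.208,0]);y=np.array([.208,.978,0]);O=np.array([.6364,.1765,0])
ks=np.array([.8196,0,.5729]);kn=np.array([-.5729,0,.8196])
def clampf(W): return np.stack([(W-O)@x,(W-O)@y,W[...,2]],-1)
def knobf(W):
    C=clampf(W); return np.stack([C@ks,C[...,1],C@kn],-1)
if __name__=="__main__":
    n=sys.argv[1]; z=np.load(f"pics/{n}.npz");W=np.load(f"pics/{n}W.npy");Kf=knobf(W)*1000;C=clampf(W)*1000
    hsv=cv2.cvtColor(z["p"],cv2.COLOR_RGB2HSV)
    o=(hsv[...,0]<15)&(hsv[...,1]>150)&(C[...,2]>60)&(C[...,0]<-90)&(C[...,0]>-220)&(abs(C[...,1])<60)&(hsv[...,2]>60)
    N,L,S,_=cv2.connectedComponentsWithStats(o.astype(np.uint8));i=1+S[1:,4].argmax();print(S[i]);o=L==i
    P=Kf[o]; print("c pct",np.percentile(P[:,2],[1,10,25,50,75,90,99]).round(1))
    top=np.percentile(P[:,2],95); t=P[P[:,2]>top-2.5]
    r=cv2.minAreaRect(t[:,:2].astype(np.float32)); print("top rect (a,b)",np.round(r[0],1),np.round(r[1],1),round(r[2],1),"c",top)
    bp=cv2.boxPoints(r)
    r2=cv2.minAreaRect(P[:,:2].astype(np.float32)); print("all rect",r2)
    # collar: grey/white disc
    g=(hsv[...,1]<60)&(hsv[...,2]>90)&(C[...,2]>60)&(C[...,0]<-90)&(C[...,0]>-190)&(abs(C[...,1])<45)
    if g.sum():
        (a,b),rad=cv2.minEnclosingCircle(Kf[g][:,:2].astype(np.float32)); print("collar",a,b,rad,"c",np.median(Kf[g][:,2]))
    rd=((hsv[...,0]<6)|(hsv[...,0]>172))&(hsv[...,1]>150)&(C[...,2]>50)&(C[...,0]<-80)&(C[...,0]>-190)&(abs(C[...,1])<50)&~o
    N,L,S,ct=cv2.connectedComponentsWithStats(rd.astype(np.uint8))
    for j in range(1,N):
        if S[j,4]>4: print("red",ct[j].round(),S[j,4],Kf[L==j].mean(0).round(1))
E
python3 kn.py wa
python3 - <<'E'
from h import *
p=np.load("pics/wa.npz")["p"]; crop(p,240,95,400,260,4.5,"pics/wac.png")
E
```

```text
[ 285  120   66   95 1844]
c pct [164.3 185.9 187.3 188.  188.5 189.  189.6]
top rect (a,b) [-55.8   0.2] [53.3 11.4] 32.2 c 189.1962825985471
all rect ((-55.809471130371094, 0.2708282470703125), (53.2586669921875, 11.806867599487305), 31.750925064086914)
collar -21.273990631103516 -1.510791301727295 63.23090744018555 c 150.93249751548004
red [268. 176.] 7 [-60.6 -31.1 148.5]
red [311. 218.] 56 [-31.8  -3.3 152. ]
```

View pics/wac.png

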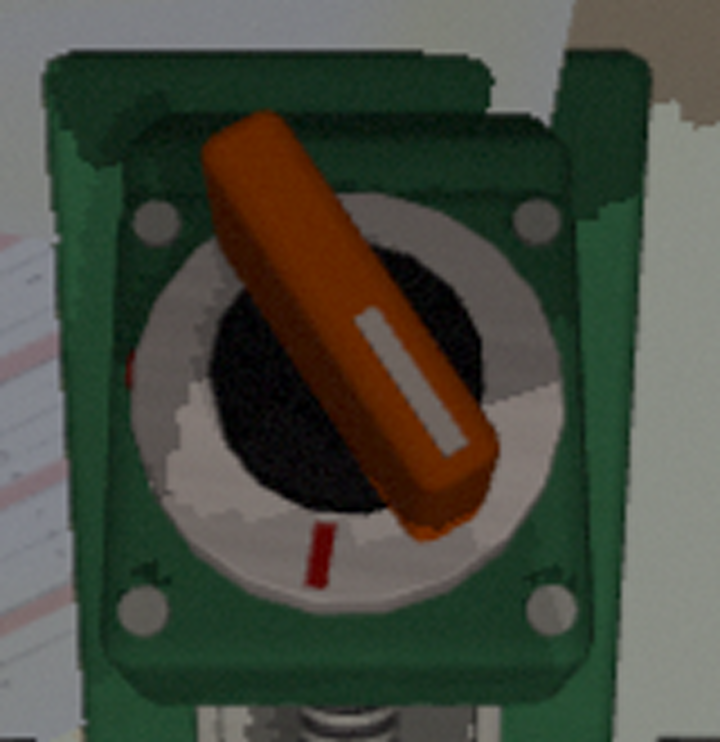

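```bash
cat > tab.py <<'E'
from kn import *
A=np.array([-55.8,0.2])
r,w,c=np.meshgrid(np.linspace(-27,27,109),np.linspace(-6,6,13),np.linspace(159,188.7,60),indexing='ij')
r,w,c=r.ravel(),w.ravel(),c.ravel()
def contact(th,Xc,Zt,hw=6):
    t=np.radians(th); a=A[0]+r*np.cos(t)-w*np.sin(t); b=A[1]+r*np.sin(t)+w*np.cos(t)
    X=.8196*a-.5729*c; Z=.5729*a+.8196*c
    k=(abs(X-Xc)<=hw)&(Z>=Zt)
    if not k.any(): return None
    j=np.argmax(np.where(k,b,-99)); return b[j],r[j],X[j],Z[j],k.sum()
if __name__=="__main__":
    for Xc,Zt in((-138,116),(-134,119),(-130,122),(-126,124)):
        print(Xc,Zt)
        for th in range(36,-50,-6):
            q=contact(th,Xc,Zt); print("  ",th,None if q is None else np.round(q,1))
E
python3 tab.py
```

```text
-138 116
   36 [   20.9    27.   -132.2   123.7 12583. ]
   30 [   18.9    27.   -132.2   127.4 12343. ]
   24 [   16.7    27.   -132.2   130.5 12021. ]
   18 [   14.2    27.   -132.    133.  11696. ]
   12 [   11.7    27.   -132.1   135.5 11438. ]
   6 [ 9.0000e+00  2.7000e+01 -1.3210e+02  1.3730e+02  1.1265e+04]
   0 [ 6.2000e+00  4.5000e+00 -1.4380e+02  1.1620e+02  1.1193e+04]
   -6 [ 5.7000e+00  4.0000e+00 -1.4370e+02  1.1630e+02  1.1265e+04]
   -12 [ 5.3000e+00  3.5000e+00 -1.4370e+02  1.1630e+02  1.1438e+04]
   -18 [ 5.0000e+00  3.0000e+00 -1.4360e+02  1.1630e+02  1.1696e+04]
   -24 [ 4.9000e+00  2.0000e+00 -1.4400e+02  1.1610e+02  1.2021e+04]
   -30 [ 4.6000e+00  1.5000e+00 -1.4400e+02  1.1610e+02  1.2343e+04]
   -36 [ 4.5000e+00  1.0000e+00 -1.4390e+02  1.1610e+02  1.2583e+04]
   -42 [ 4.3000e+00  5.0000e-01 -1.4390e+02  1.1610e+02  1.2617e+04]
   -48 [ 4.200e+00  0.000e+00 -1.438e+02  1.162e+02  1.224e+04]
-134 119
   36 [  20.9   27.  -129.   119.2 9210. ]
   30 [  18.9   27.  -128.2  121.6 9837. ]
   24 [   16.7    27.   -128.1   124.7 10158. ]
   18 [   14.2    27.   -128
[... 1550 characters left out ...]
20.1   27.  -131.7  124.  1111. ]
   30 [  18.9   27.  -129.9  124.1 1774. ]
   24 [  16.7   27.  -127.8  124.3 2484. ]
   18 [  14.2   27.  -126.   124.4 3127. ]
   12 [  11.7   27.  -124.3  124.3 3627. ]
   6 [   9.    27.  -122.8  124.1 3948. ]
   0 [   6.2   19.  -131.6  124.1 4056. ]
   -6 [   4.2   18.5 -131.6  124.1 3948. ]
   -12 [ 2.300e+00  1.800e+01 -1.318e+02  1.240e+02  3.627e+03]
   -18 [ 3.000e-01  1.800e+01 -1.317e+02  1.241e+02  3.127e+03]
   -24 [-1.600e+00  1.800e+01 -1.317e+02  1.240e+02  2.484e+03]
   -30 [  -3.9   18.5 -131.6  124.1 1774. ]
   -36 [  -6.1   19.  -131.7  124.  1111. ]
   -42 [  -8.7   20.  -131.7  124.   593. ]
   -48 [ -12.1   22.  -131.5  124.2  244. ]
```

>>> carry_out:
  steps: "0 0 -1 0; 0 0 -1 0; 0 0 -1 0; 0 0 -0.2 1; 0 0 0 1; 0 0 0 1; 0 0 0 1; 0 0 0 1; 0 0 0 1; 0 0 0 1"

```text
time: 22.0
ee_pos: [0.5283, 0.1994, 0.1949]
ee_rot: [0.0, 0.998, 0.067, 0.0]
force: [-0.1, 0.5, -0.1]
width: 0.699
```

>>> carry_out:
  steps: "0 0 0 1; 0 0 0 1; -0.47 -0.95 0 0; -0.48 -0.9 0 0; 0 0 0 0; 0 0 0 0; 0 0 0 0; 0 0 0 0; 0 0 0 0; 0 0 0 0"
  gripper: 1

```text
time: 23.25
ee_pos: [0.5174, 0.2395, 0.1949]
ee_rot: [0.0, 0.994, -0.105, 0.0]
force: [-0.0, 0.9, 0.1]
width: 0.001
```

```bash
python3 look.py wb
python3 - <<'E'
from kn import *
z=np.load("pics/wb.npz"); print("ee clamp mm",(clampf(z["tcp"])*1000).round(1))
W=np.load("pics/wbW.npy"); T=(W-z["tcp"])@q2R(z["q"])
for u in (305,311,317,323,329):
    print(u,[(v,T[v,u].round(3).tolist()) for v in range(248,262,2)])
E
```

```text
t 23.25 [0.5174 0.2395 0.1949] ang -12.04 F [-0.   0.9  0.1] M [-0.02 -0.    0.01] w 0.0011091398642770242 q [-1.01  0.38  0.66  1.77 -0.26  1.08 -0.47]
ee clamp mm [-129.4   36.9  194.9]
305 [(248, [-0.011, 0.061, 0.109]), (250, [-0.011, 0.063, 0.109]), (252, [-0.014, 0.102, 0.178]), (254, [-0.006, -0.012, -0.04]), (256, [-0.006, -0.012, -0.041]), (258, [-0.006, -0.012, -0.043]), (260, [-0.006, -0.012, -0.045])]
311 [(248, [-0.006, 0.053, 0.093]), (250, [-0.006, 0.061, 0.105]), (252, [-0.006, 0.063, 0.106]), (254, [-0.003, -0.012, -0.039]), (256, [-0.003, -0.012, -0.041]), (258, [-0.003, -0.011, -0.042]), (260, [-0.003, -0.012, -0.044])]
317 [(248, [-0.001, 0.051, 0.09]), (250, [-0.001, 0.059, 0.101]), (252, [-0.001, 0.061, 0.102]), (254, [-0.001, -0.012, -0.039]), (256, [-0.001, -0.012, -0.041]), (258, [-0.001, -0.011, -0.042]), (260, [-0.001, -0.012, -0.044])]
323 [(248, [0.005, 0.055, 0.098]), (250, [0.005, 0.058, 0.098]), (252, [0.005, 0.06, 0.098]), (254, [0.002, -0.013, -0.041]), (256, [0.002, -0.012, -0.042]), (258, [0.002, -0.012, -0.043]), (260, [0.002, -0.012, -0.045])]
329 [(248, [0.01, 0.053, 0.093]), (250, [0.01, 0.056, 0.095]), (252, [0.01, 0.058, 0.095]), (254, [0.005, -0.012, -0.039]), (256, [0.005, -0.011, -0.04]), (258, [0.005, -0.011, -0.042]), (260, [0.004, -0.012, -0.046])]
```

View pics/wb.png

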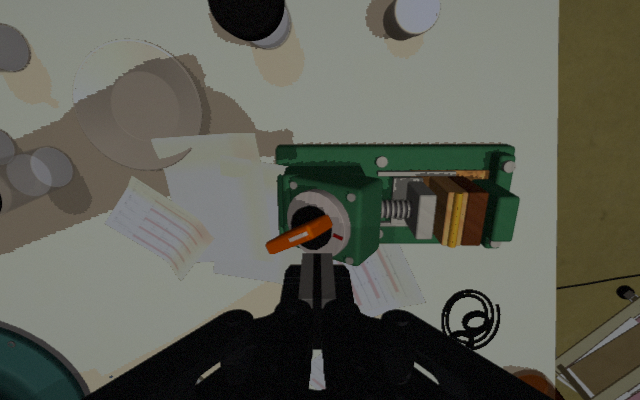

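>>> carry_out:
  steps: "0 0 1 0; 0 0 1 0; 0 0 1 0; 0 0 1 0; 0 0 0.8 0; 0 0 0.5 0; 0 0 0.2 0; 0 0.1 0 0; 0 0.1 0 0; 0 0 0 0"

```text
time: 24.55
ee_pos: [0.5167, 0.2355, 0.0853]
ee_rot: [-0.0, 0.994, -0.105, 0.0]
force: [-0.4, -0.7, 0.6]
width: 0.001
```

```bash
python3 look.py wc
python3 - <<'E'
from kn import *
z=np.load("pics/wc.npz"); print("ee clamp mm",(clampf(z["tcp"])*1000).round(1))
p,d=ctrl.snapshot("side"); crop(p,275,130,375,200,7,"pics/sc.png")
E
python3 kn.py wc
```

```text
t 24.55 [0.5167 0.2355 0.0853] ang -12.05 F [-0.4 -0.7  0.6] M [-0.03 -0.01  0.02] w 0.0014433681580477058 q [-0.94  0.51  0.59  1.87 -0.37  0.87 -0.38]
ee clamp mm [-129.3   32.8   85.3]Traceback (most recent call last):
  File "kn.py", line 12, in <module>
    N,L,S,_=cv2.connectedComponentsWithStats(o.astype(np.uint8));i=1+S[1:,4].argmax();print(S[i]);o=L==i
                                                                     ~~~~~~~~~~~~~~^^
ValueError: attempt to get argmax of an empty sequence
```

View pics/wc.png

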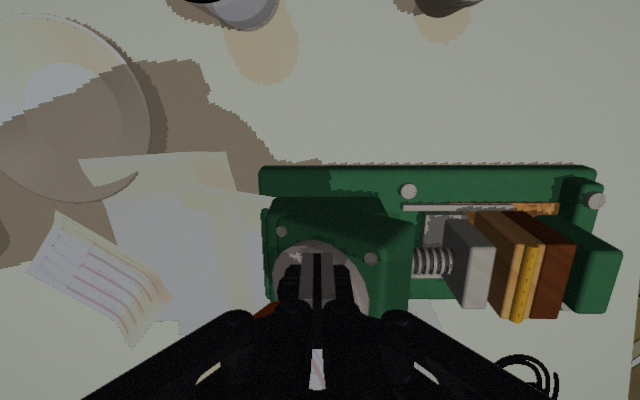

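View pics/sc.png

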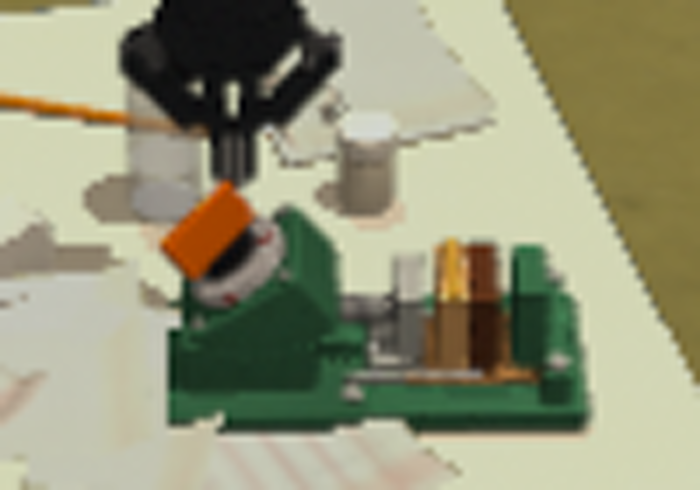

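>>> carry_out:
  steps: "0 0.1 0 0; 0 0.1 0 0; 0.03 0.1 0 0; 0.03 0.1 0 0; 0.03 0.1 0 0; 0.03 0.1 0 0; 0.03 0.1 0 0; 0 0.1 0 0; 0 0.1 0 0; 0 0 0 0"

```text
time: 25.9
ee_pos: [0.5173, 0.2191, 0.0861]
ee_rot: [-0.001, 0.995, -0.104, 0.002]
force: [5.5, 8.1, 6.9]
width: -0.002
```

```bash
cat > sk.py <<'E'
import sys
from kn import *
n=sys.argv[1]
st=ctrl.observe(); print("t",st["time"],"ee clamp mm",(clampf(st["ee_pos"])*1000).round(1),"F clamp",np.array([st["force"]@x,st["force"]@y,st["force"][2]]).round(1))
for cam in ("side","top"):
    p,d=ctrl.snapshot(cam); K,Rm,o=campose(cam); W=cloud(d,K,Rm,o); np.savez(f"pics/{cam}_{n}.npz",p=p,d=d); np.save(f"pics/{cam}_{n}W.npy",W)
    if cam=="side": a=cv2.resize(p[140:200,285:365],None,fx=7,fy=7,interpolation=cv2.INTER_CUBIC)
    else: b=cv2.resize(p[130:225,225:305],None,fx=4.42,fy=4.42,interpolation=cv2.INTER_CUBIC)[:420]
    C=clampf(W)*1000;Kf=knobf(W)*1000
    hsv=cv2.cvtColor(p,cv2.COLOR_RGB2HSV)
    q=(hsv[...,1]>140)&(hsv[...,2]>60)&(hsv[...,0]<16)&(C[...,2]>80)&(C[...,0]<-100)&(C[...,0]>-200)&(abs(C[...,1])<40)&(Kf[...,2]>158)
    if q.sum()>5:
        P=Kf[q]; r=cv2.minAreaRect(P[:,:2].astype(np.float32)); print(cam,q.sum(),"rect",np.round(r[0],1),np.round(r[1],1),round(r[2],1))
    J=(C[...,2]>71)&(C[...,2]<77)&(C[...,0]>-50)&(C[...,0]<-2)&(abs(C[...,1])<20)&(hsv[...,1]<60)
    if J.sum()>3: print("  jaw x range",np.percentile(C[...,0][J],[5,50,95]).round(1))
cv2.imwrite(f"pics/k_{n}.png",np.hstack([a,np.pad(b,((0,420-b.shape[0]),(0,0),(0,0)))[:420,:230] if 0 else b[:420,:230]])[:,:,::-1])
E
python3 sk.py 1
```

```text
t 25.9 ee clamp mm [-125.3   16.9   86.1] F clamp [3.7 9.1 6.9]
side 87 rect [-55.3  -4. ] [16.6 53.2] 87.1
  jaw x range [-29.9 -25.5 -20.3]
top 47 rect [-52.5  -2.2] [46.5  9.7] 0.9
  jaw x range [-29.  -21.5 -14.1]
```

View pics/k_1.png

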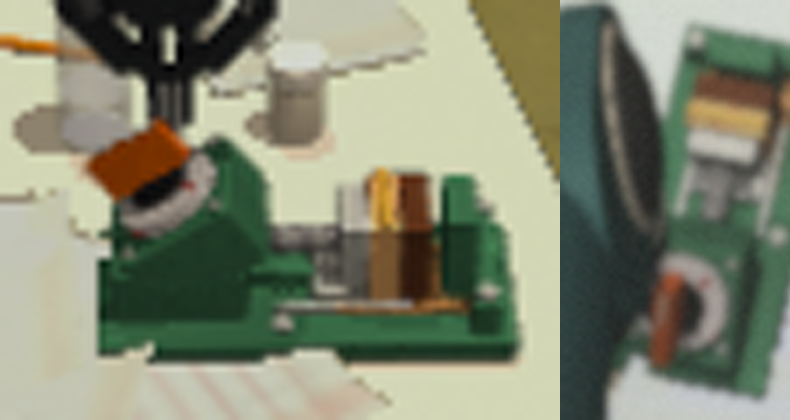

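>>> carry_out:
  steps: "0 0.05 0 0; 0 0.05 0 0; 0 0.05 0 0; 0 0.05 0 0; 0 0.05 0 0; 0 0 0 0; 0 0 0 0; 0 0 0 0; 0 0 0 0; 0 0 0 0"

```text
time: 27.25
ee_pos: [0.5168, 0.2145, 0.0863]
ee_rot: [-0.002, 0.995, -0.104, 0.002]
force: [7.3, 9.7, 8.4]
width: 0.0
```

```bash
python3 sk.py 2
```

```text
t 27.25 ee clamp mm [-124.9   12.2   86.3] F clamp [ 5.1 11.   8.4]
side 84 rect [-57.6  -5.7] [16.4 53.8] 86.3
  jaw x range [-28.9 -21.6 -16.5]
top 42 rect [-53.3  -0.8] [11.3 49.4] 77.5
  jaw x range [-26.9 -19.6 -11.2]
```

View pics/k_2.png

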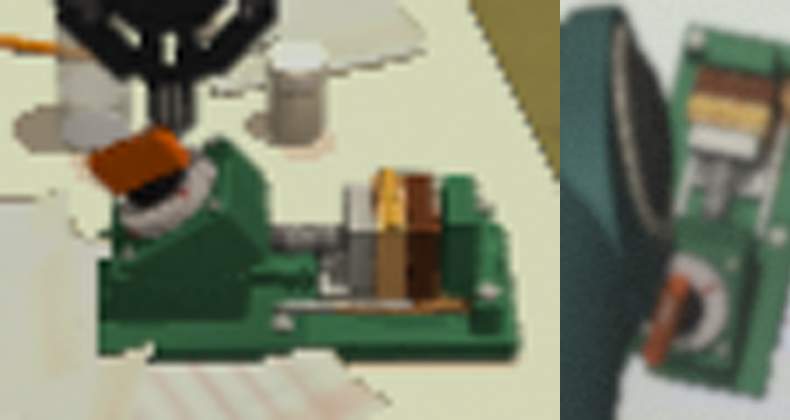

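>>> carry_out:
  steps: "0 0.05 0 0; 0 0.05 0 0; 0 0.03 0 0; 0 0 0 0; 0 0 0 0; 0 0 0 0; 0 0 0 0; 0 0 0 0; 0 0 0 0; 0 0 0 0"

```text
time: 28.6
ee_pos: [0.5163, 0.2118, 0.0863]
ee_rot: [-0.002, 0.995, -0.104, 0.002]
force: [8.1, 9.4, 7.1]
width: -0.001
```

```bash
python3 sk.py 3
```

```text
t 28.6 ee clamp mm [-124.8    9.6   86.3] F clamp [ 6.  10.9  7.1]
side 78 rect [-55.9  -4.2] [15.8 55.8] 69.5
  jaw x range [-25.4 -19.4 -13.4]
top 39 rect [-52.4  -2.1] [10.  46.8] 72.0
  jaw x range [-24.4 -16.6  -8.8]
```

View pics/k_3.png

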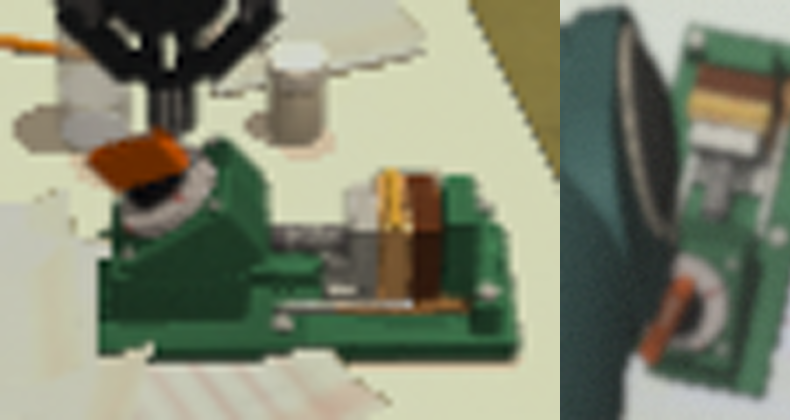

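>>> carry_out:
  steps: "0 0.04 0 0; 0 0.04 0 0; 0 0 0 0; 0 0 0 0; 0 0 0 0; 0 0 0 0; 0 0 0 0; 0 0 0 0; 0 0 0 0; 0 0 0 0"

```text
time: 29.95
ee_pos: [0.5159, 0.2101, 0.0862]
ee_rot: [-0.002, 0.995, -0.104, 0.002]
force: [7.1, 8.6, 7.6]
width: -0.001
```

```bash
python3 sk.py 4
```

```text
t 29.95 ee clamp mm [-124.9    7.8   86.2] F clamp [5.2 9.9 7.6]
side 79 rect [-56.4  -2.9] [19.  54.2] 72.8
  jaw x range [-25.4 -17.7 -13. ]
top 37 rect [-51.1  -2.1] [ 9.6 45.3] 65.4
  jaw x range [-23.1 -15.4  -8. ]
```

>>> carry_out:
  steps: "0 0.03 0 0; 0 0.03 0 0; 0 0 0 0; 0 0 0 0; 0 0 0 0; 0 0 0 0; 0 0 0 0; 0 0 0 0; 0 0 0 0; 0 0 0 0"

```text
time: 31.3
ee_pos: [0.5157, 0.2094, 0.0862]
ee_rot: [-0.002, 0.995, -0.104, 0.002]
force: [8.1, 10.8, 6.2]
width: 0.002
```

```bash
python3 sk.py 5
```

```text
t 31.3 ee clamp mm [-124.9    7.    86.2] F clamp [ 5.6 12.2  6.2]
side 77 rect [-55.9  -2.2] [20.4 55. ] 57.6
  jaw x range [-25.3 -17.9 -12.4]
top 39 rect [-52.9  -1.2] [ 9.6 48.9] 65.5
  jaw x range [-23.3 -15.2  -7.4]
```

View pics/k_5.png

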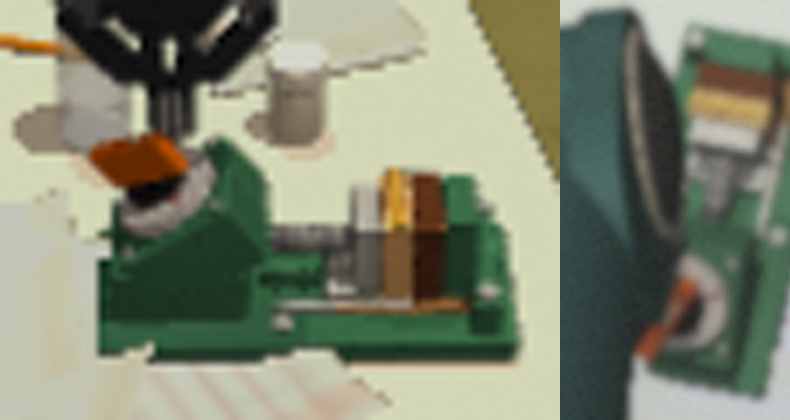

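>>> carry_out:
  steps: "0 0.03 0 0; 0 0.03 0 0; 0 0 0 0; 0 0 0 0; 0 0 0 0; 0 0 0 0; 0 0 0 0; 0 0 0 0; 0 0 0 0; 0 0 0 0"

```text
time: 32.65
ee_pos: [0.5155, 0.2089, 0.0863]
ee_rot: [-0.002, 0.995, -0.104, 0.002]
force: [9.2, 14.5, 4.3]
width: 0.001
```

```bash
python3 sk.py 6
```

```text
t 32.65 ee clamp mm [-124.9    6.6   86.3] F clamp [ 5.9 16.1  4.3]
side 75 rect [-57.9  -2.9] [15.6 57.1] 67.2
  jaw x range [-21.9 -17.9 -13.7]
top 39 rect [-51.8  -1.7] [10.2 47.6] 64.5
  jaw x range [-21.6 -15.1  -7.2]
```

>>> carry_out:
  steps: "0 0.02 0 0; 0 0.02 0 0; 0 0.02 0 0; 0 0 0 0; 0 0 0 0; 0 0 0 0; 0 0 0 0; 0 0 0 0; 0 0 0 0; 0 0 0 0"

```text
time: 34.0
ee_pos: [0.5151, 0.2075, 0.0862]
ee_rot: [-0.002, 0.995, -0.104, 0.002]
force: [8.4, 13.6, 3.6]
width: 0.001
```

```bash
python3 sk.py 7
```

```text
t 34.0 ee clamp mm [-125.1    5.1   86.2] F clamp [ 5.3 15.1  3.6]
side 72 rect [-56.8  -5.4] [15.5 52.6] 69.4
  jaw x range [-25.2 -20.6 -12.4]
top 29 rect [-50.8  -2.4] [ 9.5 45.9] 59.7
  jaw x range [-22.5 -14.2  -7.1]
```

>>> carry_out:
  steps: "0 0.02 0 0; 0 0.02 0 0; 0 0.02 0 0; 0 0 0 0; 0 0 0 0; 0 0 0 0; 0 0 0 0; 0 0 0 0; 0 0 0 0; 0 0 0 0"

```text
time: 35.35
ee_pos: [0.5145, 0.2059, 0.086]
ee_rot: [-0.002, 0.995, -0.104, 0.002]
force: [7.3, 11.8, 4.1]
width: -0.0
```

```bash
python3 sk.py 8
```

```text
t 35.35 ee clamp mm [-125.3    3.4   86. ] F clamp [ 4.7 13.   4.1]
side 63 rect [-57.4  -4.8] [15.2 54.4] 64.0
  jaw x range [-25.4 -17.5 -11.9]
top 22 rect [-48.7  -4.1] [10.  40.3] 52.3
  jaw x range [-22.5 -15.5  -8.1]
```

View pics/k_8.png

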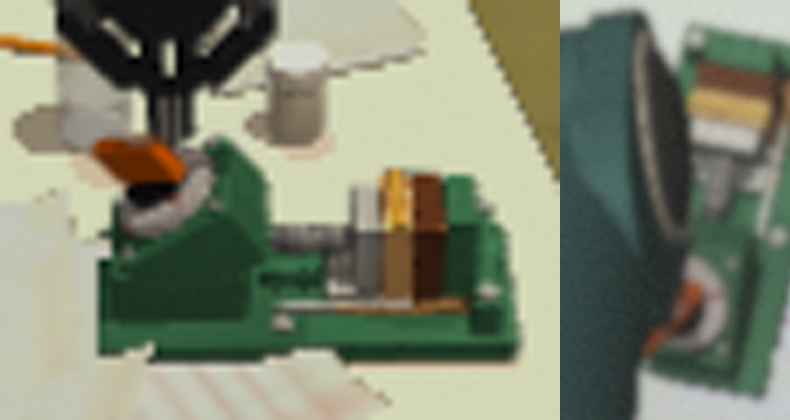

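The force has dropped from 16 to 13 N and the knob has slipped about 0.14 rad. One more small nudge should put it safely past 0.1 and well below 0.42.

>>> carry_out:
  steps: "0 0.02 0 0; 0 0.02 0 0; 0 0.01 0 0; 0 0 0 0; 0 0 0 0; 0 0 0 0; 0 0 0 0; 0 0 0 0; 0 0 0 0; 0 0 0 0"

```text
time: 36.7
ee_pos: [0.514, 0.2045, 0.0857]
ee_rot: [-0.001, 0.995, -0.104, 0.001]
force: [5.5, 10.0, 2.1]
width: 0.002
```

```bash
python3 sk.py 9
```

```text
t 36.7 ee clamp mm [-125.6    1.9   85.7] F clamp [ 3.3 10.9  2.1]
side 57 rect [-54.9  -5.2] [14.5 55.8] 52.8
  jaw x range [-25.  -17.6 -12.6]
top 16 rect [-35.5 -15.6] [9.5 3.9] 70.9
  jaw x range [-21.9 -14.2  -6.8]
```

View pics/k_9.png

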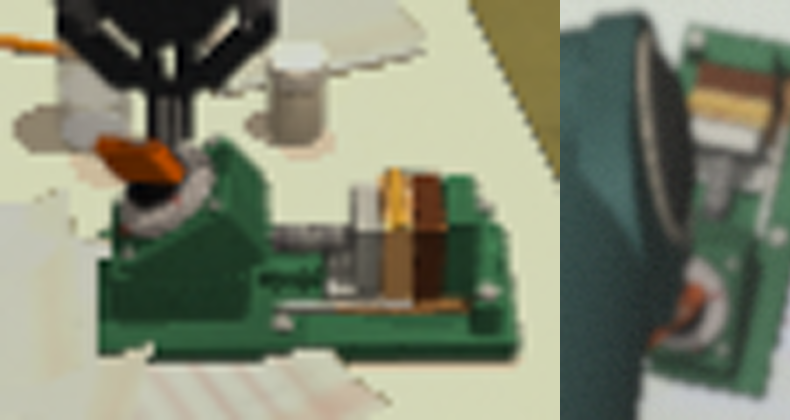

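Force ratio and travel both put the slip at about 0.21 rad, which is the click. I'll stop turning and back off.

>>> carry_out:
  steps: "0 -0.05 0 0; 0 -0.1 0 0; 0 -0.1 0 0; 0 -0.2 0 0; 0 -0.4 0 0; 0 -0.6 0 0; 0 -0.3 0 0; 0 0 -0.7 0; 0 0 -1 0; 0 0 -1 0"

```text
time: 38.05
ee_pos: [0.5202, 0.2366, 0.1409]
ee_rot: [-0.0, 0.994, -0.105, 0.0]
force: [-0.4, 0.7, -0.3]
width: 0.0
```

>>> carry_out:
  steps: "0 -0.5 -1 0; 0 -0.5 -1 0; 0 0 -1 0; 0 0 0 0; 0 0 0 0; 0 0 0 0; 0 0 0 0; 0 0 0 0; 0 0 0 0; 0 0 0 0"

```text
time: 39.3
ee_pos: [0.5241, 0.2565, 0.1989]
ee_rot: [0.0, 0.994, -0.105, -0.0]
force: [-0.8, 0.1, 0.2]
width: -0.001
```

```bash
python3 look.py wd; python3 kn.py wd; python3 sk.py 10
python3 - <<'E'
from h import *
p=np.load("pics/wd.npz")["p"]; crop(p,240,120,540,280,2.6,"pics/wdc.png")
E
```

```text
t 39.3 [0.5241 0.2565 0.1989] ang -12.03 F [-0.8  0.1  0.2] M [ 0.04 -0.02  0.01] w -0.0006934460992708821 q [-1.01  0.4   0.65  1.74 -0.27  1.1  -0.48]
[ 262  226   57   41 1188]
c pct [161.7 165.1 170.7 180.5 187.6 188.7 189.4]
top rect (a,b) [-61.1   3.9] [10.2 38.1] 66.5 c 188.94565618762465
all rect ((-60.709754943847656, 4.147347450256348), (11.070699691772461, 39.82278060913086), 66.87506103515625)
collar -55.939361572265625 12.118831634521484 37.32143020629883 c 150.92399793918918
t 39.35 ee clamp mm [-126.5   54.9  198.9] F clamp [-0.9 -0.3  0.7]
side 73 rect [-58.1  -3.7] [15.4 55.9] 61.4
  jaw x range [-24.9 -21.1 -13.2]
top 43 rect [-52.7  -2.6] [11.6 47.9] 67.8
  jaw x range [-22.8 -15.1  -7.1]
```

View pics/wdc.png

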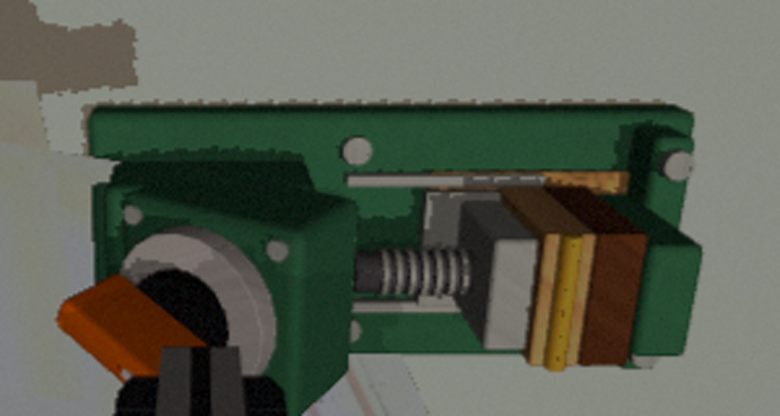

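View pics/k_10.png

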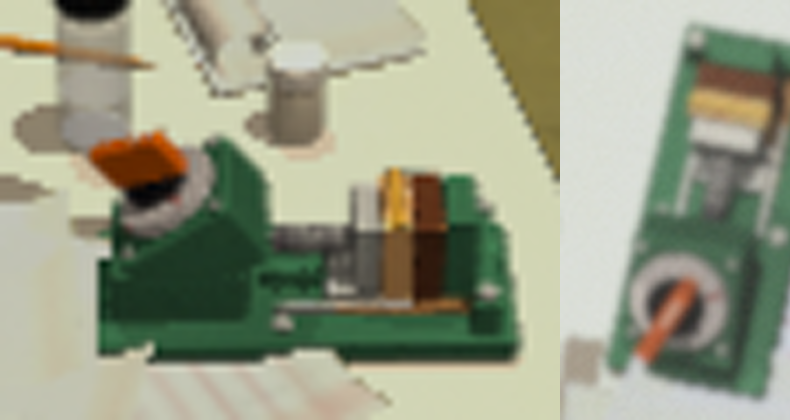

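The knob has sprung back and the jaw and block look tight. To verify the peak slip, I'll fit a bar model to the side images.

```bash
cat > fit.py <<'E'
from kn import *
K,Rm,o=campose("side"); A=np.array([-55.8,0.2])
def mask(th,S=8,du=0,dv=0):
    t=np.radians(th); M=np.zeros((60*S,80*S),np.uint8)
    pts=[]
    for c in (162,188.7):
        for r,w in((27,6),(27,-6),(-27,-6),(-27,6)):
            a=A[0]+r*np.cos(t)-w*np.sin(t); b=A[1]+r*np.sin(t)+w*np.cos(t)
            C=np.array([.8196*a-.5729*c,b,.5729*a+.8196*c])/1000
            pts.append(O+C[0]*x+C[1]*y+np.array([0,0,C[2]]))
    q=proj(np.array(pts),K,Rm,o)+[du,dv]
    h=cv2.convexHull(((q-[285,140]+.5)*S).astype(np.float32)).astype(np.int32)
    cv2.fillConvexPoly(M,h,255); return cv2.resize(M,(80,60),interpolation=cv2.INTER_AREA)/255.
def fit(p):
    c=p[140:200,285:365].astype(float); hsv=cv2.cvtColor(p[140:200,285:365],cv2.COLOR_RGB2HSV)
    T=((hsv[...,0]<16)&(hsv[...,1]>150)&(hsv[...,2]>70)).astype(float); T[:,30:]=0; T[33:]=0
    best=min(((np.abs(mask(th,du=du,dv=dv)-T).sum(),th,du,dv) for th in np.arange(38,-56,-2) for du in(-2,-1,0,1,2) for dv in (-1,0,1,2)))
    return best
for n in ("0",1,2,3,4,5,6,7,8,9,10):
    f="pics/side0.npz" if n=="0" else f"pics/side_{n}.npz"
    print(n,fit(np.load(f)["p"]))
E
python3 fit.py
```

```text
0 (np.float64(22.6), np.int64(34), 0, 0)
1 (np.float64(21.79607843137255), np.int64(-4), 0, 0)
2 (np.float64(21.12156862745098), np.int64(-12), 0, 0)
3 (np.float64(20.780392156862746), np.int64(-24), 0, 0)
4 (np.float64(19.8078431372549), np.int64(-24), 0, 0)
5 (np.float64(20.258823529411764), np.int64(-30), 0, 0)
6 (np.float64(21.627450980392158), np.int64(-36), 0, 1)
7 (np.float64(19.380392156862744), np.int64(-34), 0, 0)
8 (np.float64(20.07843137254902), np.int64(-42), 0, 1)
9 (np.float64(18.854901960784314), np.int64(-44), 0, 1)
10 (np.float64(20.31764705882353), np.int64(-36), 0, 1)
```

```bash
cat >> fit.py <<'E'
print("soft")
ths=np.arange(-8,-56,-1.0); MM=np.array([mask(t,du=0,dv=.5) for t in ths]).reshape(len(ths),-1)
bgp=np.load("pics/side0.npz")["p"]
for n in (3,4,5,6,7,8,9,10):
    p=np.load(f"pics/side_{n}.npz")["p"][140:200,285:365].astype(float)
    s=np.clip((p[...,0]-p[...,2]-40)/100,0,1); s[:,30:]=0; s[34:]=0
    m=s.ravel(); c=[np.corrcoef(m,q)[0,1] for q in MM]; i=int(np.argmax(c)); lo,hi=max(0,i-8),min(len(ths),i+9)
    k=np.polyfit(ths[lo:hi],c[lo:hi],2); print(n,ths[i],round(-k[1]/2/k[0],1),round(c[i],3))
E
sed -i 's/^for n in ("0",1/for n in () and ("0",1/' fit.py; python3 fit.py
```

```text
soft
3 -24.0 -23.2 0.827
4 -28.0 -27.4 0.82
5 -28.0 -29.4 0.812
6 -32.0 -29.7 0.81
7 -36.0 -34.4 0.795
8 -39.0 -38.8 0.774
9 -43.0 -42.6 0.762
10 -28.0 -29.2 0.821
```

Run:
```python
from h import *
a=np.load("pics/side0.npz")["p"].astype(int);b=np.load("pics/side_10.npz")["p"].astype(int)
d=(np.abs(a-b).max(2)>70).astype(np.uint8); d=cv2.morphologyEx(d,cv2.MORPH_OPEN,np.ones((3,3),np.uint8))
cv2.imwrite("pics/diff.png",np.hstack([b[120:400,180:460,::-1].astype(np.uint8),cv2.cvtColor(d[120:400,180:460]*255,cv2.COLOR_GRAY2BGR)]))
```

```text
(no output)
```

View pics/diff.png

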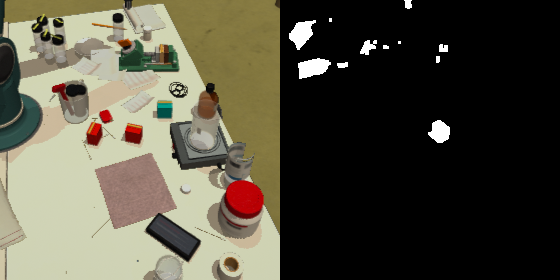

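The difference image shows changes only at the clamp, the block's old spot at (439,131), and areas at upper left that look like the arm's shadow or the arm. The bystanders haven't moved.

```bash
python3 -c "
from bench import ctrl
print(ctrl.job_done(), ctrl.observe()['time'])"
```

```text
the job is handed in; nothing more can be done
the job is handed in; nothing more can be done
```

The two-tone block is clamped upright in the green glue clamp. The knob has clicked once and sprung back, and I handed the job in at about 39 s.

**Placing:** The block stood on the cork at x 2.2 mm, y 0.1 mm in the clamp's frame, aligned within 1° and with its wide faces towards the jaws.

**Turning the knob:** The tool can't be tilted to the knob's axis. I shut the fingers and pushed the bar's upper end clockwise. The force rose to 16 N and then fell to 11 N, and I stopped there. By force, travel and image fit, the slip at that point was 0.21–0.23 rad, inside the 0.1–0.42 window.

**Last checks:**
- **Knob:** the bar returned to its pre-click angle.
- **Jaw and block:** the jaw stayed closed and the block stayed clamped.
- **Arm:** it touched nothing at hand-in.
- **Bystanders:** comparing images from before and after, none of them had moved.

**What disagreed or failed:**
- **Fingertip position:** the real fingertips ended about 39 mm short of the reported TCP, so the first grasp closed in the air above the block. It touched nothing, and I corrected for the offset afterwards.
- **Knob angle:** single-image readings of the bar's angle varied by several degrees. The top and side cameras differed by about 6°, so only the changes in angle are reliable.
- **Red pin:** I couldn't see the clutch pin clearly during the slip, so it wasn't used as a check.

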